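# Pack the bench-dog kit box

### The job

Pack the green kit box: first lift its pale wooden tray out by the darker spine and set it down on the cork mat, lay both bench dogs (the two light brown wooden bars) on the bottom of the box, and seat the tray level on its ledges in the box again; then lay the red pencil in either trough of the seated tray. Leave the dark brown dog blank, the blue pencil and the hooked stick lying where they are, and let go of everything.

Things in the scene. Friction and masses are not known exactly. Their poses are not given: they have to be found in the camera images.
- kit_box: Green open box, fixed, 188 (x) x 216 (y) x 70 mm high, walls 8 mm, inside 172 x 200; a brown grip strip stands out 9 mm on each short end. Origin: centre of the underside, z up. Inner floor 8 mm above it. A pale ledge inside each short end (|y| 85 to 100 mm, top 44 mm above the origin) carries the tray, which sits there at the start; bottom between the ledges 172 x 170.
- lift_tray: Pale loose wooden tray, 162 (x) x 190 (y) mm, 0.18-0.35 kg; walls 24 mm high, 6 thick, floor 6. Brown spine 10 mm thick along y through the middle: grip it there; top 56 mm above the origin over |y| < 55, else 31. Each side a trough 70 mm wide (|x| 5 to 75 mm). Origin: centre of the underside. Seated: 44 mm above the box origin, parallel to it, either way round, 5 mm play each side.
- mat: Cork mat lying fast on the bench, 210 (x) x 230 (y) x 3 mm; origin: centre of the underside. Clear at the start.
- dog_a: Bench dog: light brown wooden bar with a flat steel spring let into one side (may be hidden from above), 27 (x) x 131 (y) x 23 mm high, lying flat; origin: centre of the underside, long axis y.
- dog_b: The other bench dog, the same but 26 x 130 x 23 mm; origin: centre of the underside, long axis y.
- blank: Look-alike to leave: plain dark brown wooden blank without a spring, 27 (x) x 131 (y) x 23 mm; origin: centre of the underside, long axis y.
- red_pencil: Red pencil, 11 (x) x 143 (y) x 8 mm high, lying flat; origin: centre of the underside, long axis y.
- blue_pencil: Look-alike to leave: blue pencil, 10 (x) x 146 (y) x 8 mm; origin: centre of the underside, long axis y.
- hook_stick: To leave: pale crooked root hook, 34 (x) x 117 (y) x 15 mm; origin: centre of the underside, long axis y.

How it is judged:
On the way, in this order (a step that is already met when the one before it is completed fails the run):
1. the tray stands on the cork mat, let go (horizontal distance between lift_tray and mat below 0.06 m and height (world z) of lift_tray below 0.01 m and angle between lift_tray's own z axis and vertical below 0.05 rad and contact force between the fingers and lift_tray below 0.3 N), for 0.2 s.
2. both bench dogs lie on the bottom of the box, let go (x of dog_a in the frame of kit_box between -0.086 and 0.086 m and y of dog_a in the frame of kit_box between -0.1 and 0.1 m and z of dog_a in the frame of kit_box between 0.002 and 0.024 m and x of dog_b in the frame of kit_box between -0.086 and 0.086 m and y of dog_b in the frame of kit_box between -0.1 and 0.1 m and z of dog_b in the frame of kit_box between 0.002 and 0.024 m and contact force between the fingers and dog_a below 0.3 N and contact force between the fingers and dog_b below 0.3 N), for 0.2 s.
3. the tray is seated level on the ledges in the box again, let go (x of lift_tray in the frame of kit_box between -0.009 and 0.009 m and y of lift_tray in the frame of kit_box between -0.009 and 0.009 m and z of lift_tray in the frame of kit_box between 0.04 and 0.048 m and angle between lift_tray's own z axis and vertical below 0.04 rad and contact force between the fingers and lift_tray below 0.3 N), for 0.2 s.
4. the red pencil lies in a trough of the tray, let go (x of red_pencil in the frame of lift_tray between -0.076 and 0.076 m and y of red_pencil in the frame of lift_tray between -0.09 and 0.09 m and z of red_pencil in the frame of lift_tray between 0.002 and 0.017 m and contact force between the fingers and red_pencil below 0.3 N), for 0.2 s.
At the end, for the whole second after the job is handed in: Both dogs lie on the box bottom (underside under 24 mm above the box underside), the tray is seated in the box (within 9 mm of centre, 40 to 48 mm up, level within 0.04 rad), the red pencil lies in a trough (underside under 17 mm above the tray underside), all released and at rest (x of dog_a in the frame of kit_box between -0.086 and 0.086 m and y of dog_a in the frame of kit_box between -0.1 and 0.1 m and z of dog_a in the frame of kit_box between 0.002 and 0.024 m and x of dog_b in the frame of kit_box between -0.086 and 0.086 m and y of dog_b in the frame of kit_box between -0.1 and 0.1 m and z of dog_b in the frame of kit_box between 0.002 and 0.024 m and x of lift_tray in the frame of kit_box between -0.009 and 0.009 m and y of lift_tray in the frame of kit_box between -0.009 and 0.009 m and z of lift_tray in the frame of kit_box between 0.04 and 0.048 m and angle between lift_tray's own z axis and vertical below 0.04 rad and x of red_pencil in the frame of lift_tray between -0.076 and 0.076 m and y of red_pencil in the frame of lift_tray between -0.09 and 0.09 m and z of red_pencil in the frame of lift_tray between 0.002 and 0.017 m and linear speed of each of dog_a, dog_b, lift_tray, red_pencil below 0.02 m/s); the robot touches nothing.
It fails at once if the dark brown blank moved more than 25 mm (distance of blank from where it was at the start of the episode above 0.025 m).
It fails at once if the blue pencil moved more than 25 mm (distance of blue_pencil from where it was at the start of the episode above 0.025 m).
It fails at once if the hooked stick moved more than 25 mm (distance of hook_stick from where it was at the start of the episode above 0.025 m).
It also fails if it takes over 128 s, if anything falls off the work surface, if the arm or the gripper's body presses on something with over 40 N, if the wrist force passes 120 N, or if a joint passes its speed limit or range.

### The arm

A 6-joint arm with a two-finger parallel gripper is mounted at the origin on a cart in front of the work surface, level with it; the furniture and walls round the work are solid. World frame = base frame: x ahead of the robot, y to its left, z up, the work surface at z = 0. Lengths are in m, angles in rad, forces in N, time in s.
With the tool pointing down it reaches from about 0.375 to 0.975 m from the base axis. Payload 3.8 kg.
Tool frame: the origin (TCP) lies midway between the tips of the shut fingers; the grasp point (between the pads) lies 19 mm behind it; z points along the fingers, y is the line along which they close (so a half turn about z gives the same grasp; the last joint's range is limited). The gripper opens to 85 mm and grips with 20 to 120 N. Pads are 22 mm wide; open, the fingers measure 114 mm over their backs; the gripper's body (76 mm by 85 mm) begins 54 mm behind the grasp point. The pads swing forward as they close: fully open they stand 13 mm farther back than shut.
Start: joints at [1.138, 0.264, 1.604, -0, 1.274, -0.037], TCP at [0.26, 0.623, 0.206] pointing down, gripper open.
Joint ranges: [-2.63, 2.63], [-0.94, 2.18], [0.31, 2.57], [-1.31, 4.45], [0, 2.66], [-2.55, 2.55]. Speed limits (rad/s): [2.57, 2.57, 3.14, 3.14, 3.14, 3.14].

### API

Orientations are given as a rotation vector (axis times angle).
In Python, from workcell import bot gives the robot as it stands.
- The arm moves only by the tool jog_arm, never from a script. Its argument "motion" is a list of rows, each a list of 5 numbers: the opening, from -1 (shut) to 1 (fully open), then the shift along the tool's x, y, z in mm, then the turn about the tool's z in degrees. In form: [[claw, x, y, z, twist], ...]. A call has 1 to 10 rows; each row shifts and turns the commanded pose from where the row before left it, along the tool's axes as they then stand; what a row does not reach is not made up. A row lasts 1/12 s, in which the tool goes at most 41.7 mm and 7.16 degrees, less where a joint would pass 70% of its speed; a pose out of reach is approached as far as the arm can. A call with a gripper value outside its range is refused whole. The fingers move at their own pace and stop on an object; "force" is the grip in N (left out, the last holds). Time passes only in rows, so rows that do not move let the fingers close. It gives the time, the measured TCP pose, the force, the opening and the grip force at its end, in the units of the state.
- bot.read_state(): the state, without advancing time (a new reading comes with each control period).
- bot.read_camera(name): name is "scene" or "top" or "wrist"; returns (picture, depth): 480x640x3 uint8, red, green, blue; 480x640 float32, m along the optical axis (not along the pixel's ray), 0 where there is no reading.
- bot.get_calibration(name): a dict with "vfov" (degrees; the focal length in pixels is half the picture's height over the tangent of half this angle, whatever the lens; pixels are square), "cx", "cy" (the principal point, pixels), "rvec" (rotation vector, rad) and "tvec" (3), from world to camera coordinates, as OpenCV has them; the wrist camera has in their place "tool_from_camera" (4x4, takes a point from camera to tool coordinates, whose origin is the TCP and whose axes are the flange's). Camera axes: x right, y down, z forward; pixel columns grow to the right and rows downward; lengths in m; the calibration is good to about 2 mm. The wrist camera is an equidistant fisheye: a pixel r from the principal point sees the ray r / f radians off the axis. A picture is of the moment at which its call begins: read the wrist's pose just before it. get_calibration takes no time and is no camera call.
- bot.finish_job(): hands the job in; it is judged then, once.
The state is a dict: "time": time; "q": joint angles; "joint_vel": joint speeds; "joint_torque": joint torques, N m; "tool_pos": TCP position; "tcp_rot": TCP orientation; "wrist_force": force on the tool from outside, world axes, zero at the start; "torque": the same for the moment, N m; "width": opening from 0.0 (shut) to 1.0 (fully open); "grip_force": force on a finger pad.
Only numpy, scipy, OpenCV 4.12 (cv2) and the standard library are available. Lean on these libraries where they do the work, as an engineer would, in place of code of your own. Each camera call takes 0.05 s, during which the arm holds its last target. There are 200 camera calls.

## Working session

There is one attempt and no reset: what is moved stays moved. The work goes in short steps, Python scripts to look and compute and a tool call to move; the robot and the scene stay as the last step left them, time stands still between calls to the robot, and variables do not carry over. Pictures are saved under pics/ and viewed, at most 16 in all, crops included, and the job is handed in when it is done.

Besides the shell and the picture viewer there is one more tool, called after "Request:" by a JSON object that holds its "name" and its "arguments", one argument or row to a line. jog_arm: Moves the arm, as the interface text tells. Its arguments: {"type":"object","properties":{"motion":{"type":"array"},"force":{"type":"number"}},"required":["motion"]}

```bash
ls; mkdir -p pics
cat > h.py <<'E'
import numpy as np,cv2
from workcell import bot
def px2w(name,u,v,d):
    c=bot.get_calibration(name);f=240/np.tan(np.radians(c["vfov"])/2)
    R=cv2.Rodrigues(np.array(c["rvec"],float))[0];t=np.array(c["tvec"],float).ravel()
    return R.T@(np.array([(u-c["cx"])/f*d,(v-c["cy"])/f*d,d])-t)
def cloud(name,depth):
    v,u=np.mgrid[:480,:640];c=bot.get_calibration(name);f=240/np.tan(np.radians(c["vfov"])/2)
    R=cv2.Rodrigues(np.array(c["rvec"],float))[0];t=np.array(c["tvec"],float).ravel()
    P=np.stack([(u-c["cx"])/f*depth,(v-c["cy"])/f*depth,depth],-1)
    return (P-t)@R
def save(n,im): cv2.imwrite(f"pics/{n}.png",im[...,::-1])
E
python3 - <<'E'
from h import *
for n in("top","scene"):
    im,d=bot.read_camera(n);save(n+"0",im);np.save(n+"0.npy",d);np.save(n+"0i.npy",im);print(n,bot.get_calibration(n))
print(bot.get_calibration("wrist"));print(bot.read_state())
E
```

```text
pics
top {'vfov': 44.00673427978336, 'cx': 314.86596356728836, 'cy': 239.6597417744302, 'rvec': array([ 2.20160983, -2.18762943,  0.10500685]), 'tvec': array([-0.01452243,  0.53967191,  1.1645006 ])}
scene {'vfov': 46.10467749062169, 'cx': 319.75184092667763, 'cy': 238.0162640649131, 'rvec': array([ 2.14231926, -0.96921345,  0.41949241]), 'tvec': array([-0.37388018,  0.32441806,  1.15327078])}
{'vfov': 65.70646984690485, 'cx': 319.7072034080593, 'cy': 246.1399454225615, 'tool_from_camera': array([[-2.80306460e-04, -9.62765871e-01, -2.70336455e-01,
         6.76193689e-02],
       [ 9.99999958e-01, -2.90857858e-04, -1.02993648e-06,
        -1.31615764e-03],
       [-7.76378946e-05, -2.70336444e-01,  9.62765912e-01,
        -1.68723365e-01],
       [ 0.00000000e+00,  0.00000000e+00,  0.00000000e+00,
         1.00000000e+00]])}
{'time': 0.1, 'q': array([ 1.13807237e+00,  2.64678599e-01,  1.60526890e+00,  2.12450694e-05,
        1.27367086e+00, -3.69189876e-02]), 'joint_vel': array([-0.00124055, -0.00183563, -0.001534  ,  0.00015935,  0.00034203,
        0.00075049]), 'joint_torque': array([ 3.47515806e-04, -5.16707289e+01, -3.68588519e+01, -4.09121492e-05,
        6.23050568e-03,  3.19389528e-06]), 'tool_pos': array([0.25995316, 0.62216048, 0.20486904]), 'tcp_rot': array([-0.61759132, -3.07978743,  0.00308675]), 'wrist_force': array([ 0.83567415, -0.3612979 ,  1.08542608]), 'torque': array([0.05141597, 0.02085459, 0.00864467]), 'grip_force': 0.0, 'width': 0.9994421399231755}
```

View pics/top0.png

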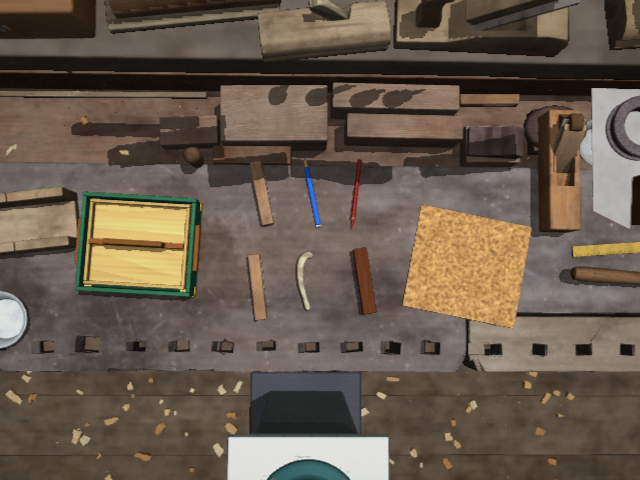

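View pics/scene0.png

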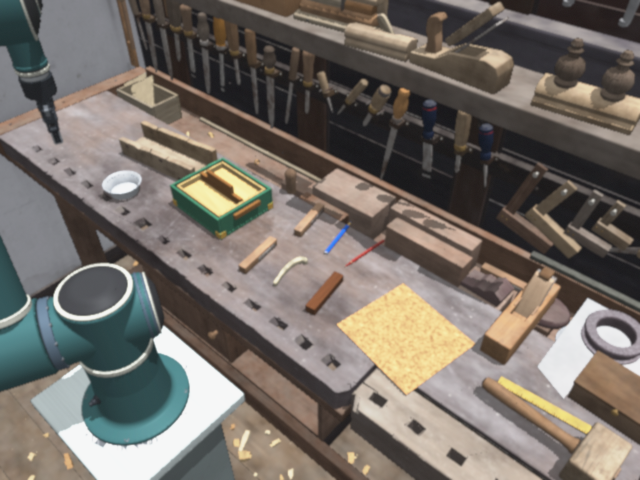

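Run:
```python
from h import *
im=np.load("top0i.npy");d=np.load("top0.npy");P=cloud("top",d)
def rect(name,u0,v0,u1,v1,zlo,zhi):
    Q=P[v0:v1,u0:u1].reshape(-1,3);Q=Q[(Q[:,2]>zlo)&(Q[:,2]<zhi)]
    r=cv2.minAreaRect((Q[:,:2]*1000).astype(np.float32));print(name,len(Q),np.round(np.array(r[0]),1),np.round(r[1],1),round(r[2],1),"z",np.round(np.percentile(Q[:,2],[10,50,90]),4))
rect("dogU",240,155,280,235,.012,.04)
rect("dogL",240,245,275,328,.012,.04)
rect("blank",345,240,385,322,.012,.04)
rect("red",345,155,367,235,.004,.03)
rect("blue",300,158,328,232,.004,.03)
rect("hook",290,245,318,315,.006,.03)
rect("spine",84,225,190,262,.085,.13)
rect("box",65,180,210,305,.06,.08)
for s in [(422,206),(531,226),(514,327),(403,306),(467,266),(200,330),(300,340)]: print(s,np.round(P[s[1],s[0]],4))
# cross-check heights with scene camera
ds=np.load("scene0.npy");S=cloud("scene",ds)
for n,c,zl in(("dogU",P[193,262],.012),("dogL",P[287,257],.012),("spine",P[244,130],.085),("red",P[195,355],.004),("mat",P[266,467],-1)):
    m=(np.hypot(S[...,0]-c[0],S[...,1]-c[1])<.006);print(n,np.round(c,3),np.round(S[m].mean(0),4),m.sum(),np.round(np.percentile(S[m][:,2],[10,90]),4) if m.any() else 0)
st=bot.read_state();print(np.round(cv2.Rodrigues(st["tcp_rot"])[0],3))
```

```text
dogU 769 [634.2  96.7] [130.2  24.5] 12.0 z [0.019  0.022  0.0249]
dogL 809 [446.2 102.8] [129.6  24.8] 7.2 z [0.0187 0.0224 0.0253]
blank 915 [ 459.8 -109.4] [130.7  27.5] 8.8 z [0.0189 0.0219 0.025 ]
red 242 [633.9 -93.6] [145.5  42.9] 0.1 z [0.0043 0.0063 0.0096]
blue 328 [632.9  -9.2] [149.   52.9] 0.4 z [0.0047 0.0073 0.0104]
hook 378 [457.6  11.3] [119.4  44.6] 1.6 z [0.0105 0.014  0.0172]
spine 348 [527.1 329.5] [110.3  10.5] 86.8 z [0.0951 0.0984 0.1014]
box 3660 [529.4 344.3] [262.1 192.5] 86.9 z [0.0631 0.0681 0.0721]
(422, 206) [ 6.119e-01 -2.304e-01 -6.000e-04]
(531, 226) [ 0.5727 -0.4551 -0.0023]
(514, 327) [ 0.3668 -0.4167 -0.0043]
(403, 306) [ 0.4082 -0.1903 -0.0007]
(467, 266) [ 0.4896 -0.32    0.0045]
(200, 330) [ 0.3583  0.2178 -0.0051]
(300, 340) [ 0.3393  0.0171 -0.0033]
dogU [0.632 0.095 0.023] [0.6324 0.0948 0.0217] 11 [0.0193 0.0246]
dogL [0.445 0.103 0.022] [ 0.4454  0.1022 -0.2588] 21 [-0.6331  0.0248]
spine [0.524 0.333 0.098] [0.5211 0.3319 0.0754] 39 [0.0533 0.0974]
red [ 0.633 -0.093  0.004] [ 0.6323 -0.0932  0.0037] 22 [-0.0025  0.0087]
mat [ 0.49  -0.32   0.004] [ 0.4898 -0.32    0.0021] 21 [-0.0001  0.0053]
[[-0.923  0.386 -0.001]
 [ 0.386  0.923 -0.002]
 [ 0.    -0.002 -1.   ]]
```

Request:
{"name": "jog_arm", "arguments": {
  "motion": [
    [1,0,0,0,7],
    [1,0,0,0,7],
    [1,0,0,0,7],
    [1,0,0,0,7],
    [1,0,0,0,7],
    [1,0,0,0,7],
    [1,0,0,0,7],
    [1,0,0,0,7],
    [1,0,0,0,7],
    [1,0,0,0,7]
  ],
  "force": 60
}}

```text
time: 0.93
tool_pos: [0.26, 0.6224, 0.2053]
tcp_rot: [2.279, 2.162, -0.002]
wrist_force: [-0.7, -0.6, 0.1]
width: 1.0
grip_force: 0.0
```

```bash
cat >> h.py <<'E'
def go(X,Y,Z,th,cmd=None):
    s=bot.read_state();R=cv2.Rodrigues(s["tcp_rot"])[0];p=s["tool_pos"]
    cur=np.degrees(np.arctan2(R[1,1],R[0,1]));tw=(cur-th+180)%360-180
    a=np.radians(th);D=np.array([X,Y,Z])-p
    print("t%.1f pos"%s["time"],np.round(p*1000,1),"th %.1f"%cur,"tilt %.3f"%np.arccos(-R[2,2]),"F",np.round(s["wrist_force"],1),"w %.3f"%s["width"])
    print(" twist %.1f then tool xyz mm"%tw,np.round(1000*np.array([-np.sin(a)*D[0]+np.cos(a)*D[1],np.cos(a)*D[0]+np.sin(a)*D[1],-D[2]]),1))
E
python3 - <<'E'
from h import *
im=np.load("top0i.npy");P=cloud("top",np.load("top0.npy"))
h=cv2.cvtColor(im,cv2.COLOR_RGB2HSV).astype(int)
def rect(n,m):
    Q=P[m][:,:2]*1000
    r=cv2.minAreaRect(Q.astype(np.float32));print(n,m.sum(),np.round(r[0],1),np.round(r[1],1),round(r[2],1))
v,u=np.mgrid[:480,:640]
box=(u>60)&(u<215)&(v>180)&(v<310)
rect("boxrim",box&(abs(h[...,0]-75)<18)&(h[...,1]>110)&(abs(P[...,2]-.068)<.008))
red=(u>340)&(u<370)&(v>150)&(v<235)&((h[...,0]<8)|(h[...,0]>172))&(h[...,1]>140)
rect("red",red)
go(.527,.3295,.2,-3.2)
E
```

```text
boxrim 1722 [526.3 330.1] [215.7 187.4] 87.2
red 241 [570. -62.] [ 44.2 276.9] 65.7
t0.9 pos [260.  622.4 205.3] th -3.0 tilt 0.001 F [-0.7 -0.6  0.1] w 1.000
 twist 0.2 then tool xyz mm [-277.5  282.9    5.3]
```

Request:
{"name": "jog_arm", "arguments": {
  "motion": [
    [1,-28,28,0,0],
    [1,-28,28,0,0],
    [1,-28,28,0,0],
    [1,-28,28,0,0],
    [1,-28,28,0,0],
    [1,-28,28,0,0],
    [1,-28,28,0,0],
    [1,-28,28,0,0],
    [1,-28,28,0,0],
    [1,-26,31,0,0]
  ]
}}

```text
time: 1.77
tool_pos: [0.5302, 0.3299, 0.2056]
tcp_rot: [-2.272, -2.169, 0.002]
wrist_force: [0.5, 2.0, -0.5]
width: 1.001
grip_force: 0.0
```

Run:
```python
from h import *
go(.5267,.3298,.2,-3.1)
im,d=bot.read_camera("wrist");save("w1",im)
go(.5267,.3298,.2,-3.1)
```

```text
t1.8 pos [530.2 329.9 205.6] th -2.7 tilt 0.001 F [ 0.5  2.  -0.5] w 1.001
 twist 0.4 then tool xyz mm [-0.3 -3.5  5.6]
t1.8 pos [536.2 324.5 205.6] th -2.9 tilt 0.006 F [ 3.6 -1.9  0.4] w 0.998
 twist 0.2 then tool xyz mm [ 4.8 -9.8  5.6]
```

View pics/w1.png

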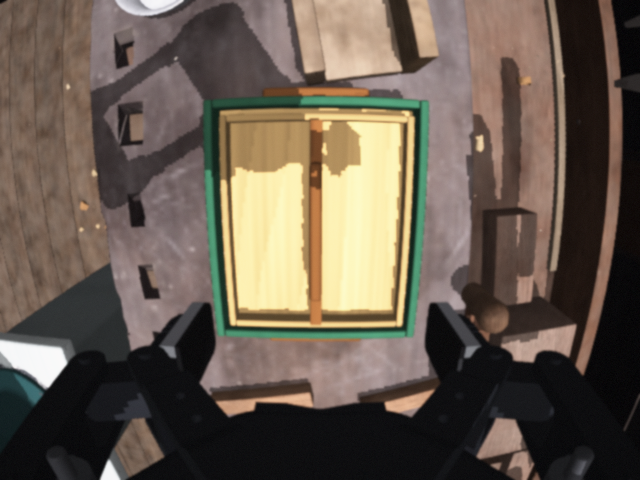

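Request:
{"name": "jog_arm", "arguments": {
  "motion": [
    [1,0,0,0,0],
    [1,0,0,0,0],
    [1,0,0,0,0]
  ]
}}

```text
time: 2.07
tool_pos: [0.5291, 0.3324, 0.2056]
tcp_rot: [-2.272, -2.169, 0.001]
wrist_force: [0.1, 0.7, 0.2]
width: 1.001
grip_force: 0.0
```

```bash
python3 -c "
from h import *
go(.5264,.3298,.063,-3.1)"
```

```text
t2.1 pos [529.1 332.4 205.6] th -2.7 tilt 0.001 F [0.1 0.7 0.2] w 1.001
 twist 0.4 then tool xyz mm [ -2.7  -2.5 142.6]
```

Request:
{"name": "jog_arm", "arguments": {
  "motion": [
    [1,-2.7,-2.5,0,0.4],
    [1,0,0,25,0],
    [1,0,0,25,0],
    [1,0,0,25,0],
    [1,0,0,25,0],
    [1,0,0,20,0],
    [1,0,0,15,0],
    [1,0,0,7,0],
    [1,0,0,0,0],
    [1,0,0,0,0]
  ]
}}

```text
time: 2.9
tool_pos: [0.5268, 0.3301, 0.0644]
tcp_rot: [-2.279, -2.162, 0.0]
wrist_force: [0.1, -0.1, -0.3]
width: 0.998
grip_force: 0.0
```

Request:
{"name": "jog_arm", "arguments": {
  "motion": [
    [0,0,0,0,0],
    [-1,0,0,0,0],
    [-1,0,0,0,0],
    [-1,0,0,0,0],
    [-1,0,0,0,0],
    [-1,0,0,0,0],
    [-1,0,0,0,0],
    [-1,0,0,0,0],
    [-1,0,0,0,0],
    [-1,0,0,0,0]
  ],
  "force": 60
}}

```text
time: 3.73
tool_pos: [0.5276, 0.3294, 0.0646]
tcp_rot: [2.28, 2.161, 0.001]
wrist_force: [-1.1, -1.4, 4.4]
width: 0.089
grip_force: 62.0
```

Request:
{"name": "jog_arm", "arguments": {
  "motion": [
    [-1,0,0,-5,0],
    [-1,0,0,-10,0],
    [-1,0,0,-15,0],
    [-1,0,0,-20,0],
    [-1,0,0,-20,0],
    [-1,0,0,-20,0],
    [-1,0,0,-15,0],
    [-1,0,0,-10,0],
    [-1,0,0,0,0],
    [-1,0,0,0,0]
  ]
}}

```text
time: 4.57
tool_pos: [0.5273, 0.3294, 0.1792]
tcp_rot: [2.28, 2.161, 0.001]
wrist_force: [-0.5, 0.1, -2.7]
width: 0.092
grip_force: 61.2
```

Run:
```python
from h import *
im,d=bot.read_camera("wrist");save("w2",im)
go(.49,-.323,.180,-10)
```

```text
t4.6 pos [526.7 329.  178.1] th -3.1 tilt 0.002 F [-0.1  0.  -3.8] w 0.092
 twist 6.9 then tool xyz mm [-648.4   77.1   -1.9]
```

View pics/w2.png

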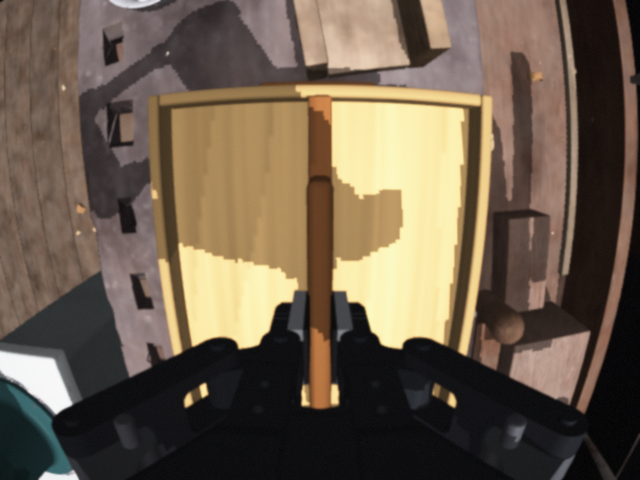

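Request:
{"name": "jog_arm", "arguments": {
  "motion": [
    [-1,0,0,0,3.5],
    [-1,0,0,0,3.4],
    [-1,-10,1,0,0],
    [-1,-20,2,0,0],
    [-1,-30,4,0,0],
    [-1,-30,4,0,0],
    [-1,-30,4,0,0],
    [-1,-30,4,0,0],
    [-1,-30,4,0,0],
    [-1,-30,4,0,0]
  ]
}}

```text
time: 5.45
tool_pos: [0.516, 0.1156, 0.1777]
tcp_rot: [-2.403, -2.022, 0.004]
wrist_force: [0.6, -0.0, -3.2]
width: 0.092
grip_force: 61.2
```

Request:
{"name": "jog_arm", "arguments": {
  "motion": [
    [-1,-30,4,0,0],
    [-1,-30,4,0,0],
    [-1,-30,4,0,0],
    [-1,-30,4,0,0],
    [-1,-30,4,0,0],
    [-1,-30,4,0,0],
    [-1,-30,4,0,0],
    [-1,-30,4,0,0],
    [-1,-30,4,0,0],
    [-1,-30,4,0,0]
  ]
}}

```text
time: 6.28
tool_pos: [0.5031, -0.1861, 0.1777]
tcp_rot: [-2.403, -2.02, 0.002]
wrist_force: [0.4, 0.1, -2.9]
width: 0.09
grip_force: 61.2
```

Request:
{"name": "jog_arm", "arguments": {
  "motion": [
    [-1,-30,3,0,0],
    [-1,-30,2,0,0],
    [-1,-25,2,0,0],
    [-1,-20,1,0,0],
    [-1,-13,0,0,0],
    [-1,0,0,0,0],
    [-1,0,0,0,0],
    [-1,0,0,0,0]
  ]
}}

```text
time: 6.95
tool_pos: [0.4918, -0.3011, 0.1784]
tcp_rot: [-2.404, -2.019, -0.0]
wrist_force: [-0.2, 0.3, -2.9]
width: 0.089
grip_force: 61.2
```

```bash
python3 -c "
from h import *
go(.49,-.323,.0245,-10)"
```

```text
t7.0 pos [ 491.8 -301.1  178.4] th -9.9 tilt 0.002 F [-0.2  0.3 -2.9] w 0.089
 twist 0.1 then tool xyz mm [-21.8   2.  153.9]
```

Request:
{"name": "jog_arm", "arguments": {
  "motion": [
    [-1,-15,1,15,0],
    [-1,-7,1,25,0],
    [-1,0,0,25,0],
    [-1,0,0,25,0],
    [-1,0,0,20,0],
    [-1,0,0,15,0],
    [-1,0,0,12,0],
    [-1,0,0,8,0],
    [-1,0,0,4,0],
    [-1,0,0,0,0]
  ]
}}

```text
time: 7.78
tool_pos: [0.4904, -0.3235, 0.0296]
tcp_rot: [-2.405, -2.02, 0.0]
wrist_force: [-0.6, 1.0, -2.9]
width: 0.09
grip_force: 61.2
```

Request:
{"name": "jog_arm", "arguments": {
  "motion": [
    [-1,0,0,2,0],
    [-1,0,0,0,0],
    [-1,0,0,0,0]
  ]
}}

```text
time: 8.03
tool_pos: [0.4913, -0.3247, 0.0291]
tcp_rot: [2.405, 2.019, 0.001]
wrist_force: [-0.5, 0.6, -2.8]
width: 0.093
grip_force: 61.2
```

Request:
{"name": "jog_arm", "arguments": {
  "motion": [
    [-1,0,0,2,0],
    [-1,0,0,2,0],
    [-1,0,0,0,0],
    [-1,0,0,0,0]
  ]
}}

```text
time: 8.37
tool_pos: [0.4904, -0.3241, 0.024]
tcp_rot: [-2.406, -2.02, 0.0]
wrist_force: [-1.1, -0.5, -2.4]
width: 0.093
grip_force: 61.2
```

Request:
{"name": "jog_arm", "arguments": {
  "motion": [
    [-1,0,0,1,0],
    [-1,0,0,0.5,0],
    [-1,0,0,0,0],
    [-1,0,0,0,0]
  ]
}}

```text
time: 8.7
tool_pos: [0.4906, -0.3243, 0.0236]
tcp_rot: [2.406, 2.02, -0.0]
wrist_force: [-2.9, 1.9, 4.4]
width: 0.096
grip_force: 62.3
```

Request:
{"name": "jog_arm", "arguments": {
  "motion": [
    [0.2,0,0,0,0],
    [0.2,0,0,0,0],
    [0.2,0,0,0,0],
    [0.2,0,0,0,0],
    [0.2,0,0,0,0],
    [0.2,0,0,-5,0],
    [0.2,0,0,-20,0],
    [0.2,0,0,-30,0],
    [0.2,0,0,-40,0],
    [0.2,0,0,-40,0]
  ]
}}

```text
time: 9.53
tool_pos: [0.4895, -0.3235, 0.1581]
tcp_rot: [-2.404, -2.018, 0.001]
wrist_force: [1.6, -0.4, -0.1]
width: 0.606
grip_force: 0.0
```

Run:
```python
from h import *
go(.446,.103,.16,97.2)
im,d=bot.read_camera("top");P=cloud("top",d)
v,u=np.mgrid[:480,:640]
m=(abs(u-467)<75)&(abs(v-266)<75)&(abs(P[...,2]-.059)<.006)&(abs(P[...,0]-.49)<.1)&(abs(P[...,1]+.324)<.1)
Q=P[m][:,:2]*1000;r=cv2.minAreaRect(Q.astype(np.float32)) if m.any() else None;print(m.sum(),r)
save("top1",im)
```

```text
t9.5 pos [ 489.5 -323.5  158.1] th -10.0 tilt 0.003 F [ 1.6 -0.4 -0.1] w 0.606
 twist -107.2 then tool xyz mm [-10.3 428.6  -1.9]
272 ((491.3166809082031, -322.49505615234375), (107.52649688720703, 10.356534004211426), 79.99107360839844)
```

Request:
{"name": "jog_arm", "arguments": {
  "motion": [
    [1,0,0,0,-6.7],
    [1,0,0,0,-6.7],
    [1,0,0,0,-6.7],
    [1,0,0,0,-6.7],
    [1,0,0,0,-6.7],
    [1,0,0,0,-6.7],
    [1,0,0,0,-6.7],
    [1,0,0,0,-6.7],
    [1,0,0,0,-6.7],
    [1,0,0,0,-6.7]
  ]
}}

```text
time: 10.42
tool_pos: [0.4906, -0.3243, 0.1578]
tcp_rot: [0.883, 3.015, -0.0]
wrist_force: [1.2, 0.2, 0.2]
width: 1.001
grip_force: 0.0
```

Request:
{"name": "jog_arm", "arguments": {
  "motion": [
    [1,0,0,0,-6.7],
    [1,0,0,0,-6.7],
    [1,0,0,0,-6.7],
    [1,0,0,0,-6.7],
    [1,0,0,0,-6.7],
    [1,0,0,0,-6.7],
    [1,-1,30,0,0],
    [1,-1,33,0,0],
    [1,-1,33,0,0],
    [1,-1,33,0,0]
  ]
}}

```text
time: 11.25
tool_pos: [0.478, -0.1947, 0.1577]
tcp_rot: [-0.196, 3.135, -0.0]
wrist_force: [0.8, 0.0, 0.2]
width: 1.001
grip_force: 0.0
```

Request:
{"name": "jog_arm", "arguments": {
  "motion": [
    [1,-1,35,0,0],
    [1,-1,35,0,0],
    [1,-1,35,0,0],
    [1,-1,35,0,0],
    [1,-1,35,0,0],
    [1,-1,35,0,0],
    [1,0,30,0,0],
    [1,0,25,0,0],
    [1,0,0,0,0],
    [1,0,0,0,0]
  ]
}}

```text
time: 12.08
tool_pos: [0.4508, 0.069, 0.1579]
tcp_rot: [-0.203, 3.134, -0.0]
wrist_force: [1.8, -0.7, -0.6]
width: 1.0
grip_force: 0.0
```

Run:
```python
from h import *
go(.446,.103,.004,97.2)
im,d=bot.read_camera("wrist");save("w3",im)
go(.446,.103,.004,97.2)
```

```text
t12.1 pos [450.8  69.  157.9] th 97.4 tilt 0.001 F [ 1.8 -0.7 -0.6] w 1.000
 twist 0.2 then tool xyz mm [  0.5  34.4 153.9]
t12.1 pos [451.   68.1 157.8] th 97.3 tilt 0.001 F [ 0.8 -0.1 -1.1] w 0.998
 twist 0.1 then tool xyz mm [  0.6  35.3 153.8]
```

View pics/w3.png

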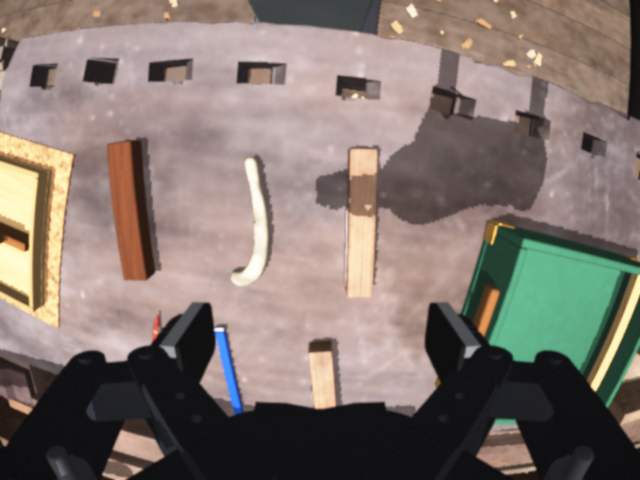

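Request:
{"name": "jog_arm", "arguments": {
  "motion": [
    [0.3,0,20,0,0],
    [0.3,0.5,15,10,0],
    [0.3,0,0,25,0],
    [0.3,0,0,30,0],
    [0.3,0,0,30,0],
    [0.3,0,0,25,0],
    [0.3,0,0,18,0],
    [0.3,0,0,10,0],
    [0.3,0,0,4,0],
    [0.3,0,0,0,0]
  ]
}}

```text
time: 12.97
tool_pos: [0.4458, 0.1017, 0.0051]
tcp_rot: [0.196, -3.134, 0.0]
wrist_force: [0.2, -0.5, -0.3]
width: 0.648
grip_force: 0.0
```

```bash
python3 -c "
from h import *
go(.446,.103,.004,97.2)"
```

```text
t13.0 pos [445.8 101.7   5.1] th 97.1 tilt 0.001 F [ 0.2 -0.5 -0.3] w 0.648
 twist -0.1 then tool xyz mm [-0.3  1.3  1.1]
```

Request:
{"name": "jog_arm", "arguments": {
  "motion": [
    [-1,0,1,1,0],
    [-1,0,0,0,0],
    [-1,0,0,0,0],
    [-1,0,0,0,0],
    [-1,0,0,0,0],
    [-1,0,0,0,0],
    [-1,0,0,0,0],
    [-1,0,0,0,0]
  ],
  "force": 40
}}

```text
time: 13.63
tool_pos: [0.4459, 0.1037, 0.0047]
tcp_rot: [-0.198, 3.135, 0.0]
wrist_force: [-0.4, 0.1, -0.5]
width: 0.001
grip_force: 0.0
```

Request:
{"name": "jog_arm", "arguments": {
  "motion": [
    [-1,0,0,-5,0],
    [-1,0,0,-15,0],
    [-1,0,0,-25,0],
    [-1,0,0,-30,0],
    [-1,0,0,-30,0],
    [-1,0,0,-30,0],
    [-1,0,0,-15,0],
    [-1,0,0,-5,0],
    [-1,0,0,0,0],
    [-1,0,0,0,0]
  ]
}}

```text
time: 14.47
tool_pos: [0.4453, 0.1035, 0.1588]
tcp_rot: [0.198, -3.134, 0.0]
wrist_force: [0.7, -1.5, -0.3]
width: 0.003
grip_force: 0.0
```

Run:
```python
from h import *
# slots in box frame: dogs' long axis along box x, at box y=+-38
a=np.radians(-3);R=np.array([[np.cos(a),-np.sin(a)],[np.sin(a),np.cos(a)]])
for y in(.038,-.038): print(R@[0,y]+[.5263,.3301])
c=R@[0,.038]+[.5263,.3301]
go(c[0],c[1],.16,87)
```

```text
[0.52828877 0.36804792]
[0.52431123 0.29215208]
t14.5 pos [445.3 103.5 158.8] th 97.2 tilt 0.001 F [ 0.7 -1.5 -0.3] w 0.003
 twist 10.2 then tool xyz mm [-69.  268.6  -1.2]
```

Run:
```python
from h import *
im,d=bot.read_camera("wrist");save("w4",im)
im,d=bot.read_camera("top");P=cloud("top",d);np.save("top2.npy",d)
S=cloud("scene",bot.read_camera("scene")[1])
for nm,Pp in(("top",P),("scene",S)):
    m=(Pp[...,2]>.012)&(Pp[...,2]<.035)&(abs(Pp[...,0]-.446)<.09)&(abs(Pp[...,1]-.1)<.06)
    Q=Pp[m][:,:2]*1000;print(nm,m.sum(),cv2.minAreaRect(Q.astype(np.float32)),np.percentile(Pp[m][:,2],[10,50,90]))
```

```text
Traceback (most recent call last):
IndexError: index -1 is out of bounds for axis 0 with size 0
```

View pics/w4.png

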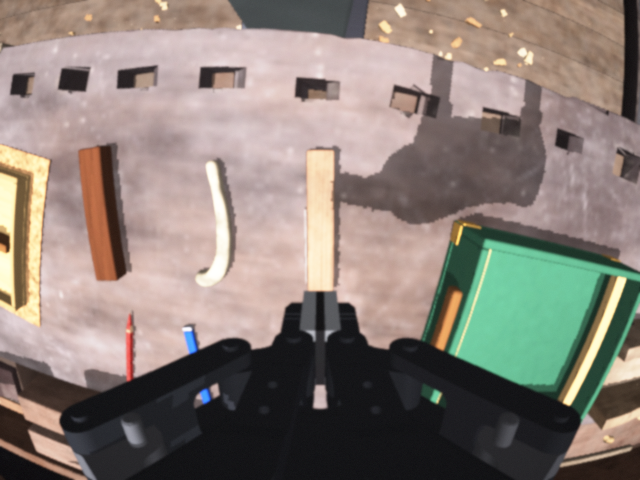

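Run:
```python
from h import *
go(.446,.103,.16,97.2)
im,d=bot.read_camera("scene");P=cloud("scene",d)
m=(P[...,2]>.012)&(P[...,2]<.04)&(abs(P[...,0]-.446)<.1)&(abs(P[...,1]-.1)<.06)
print(m.sum())
if m.any(): print(cv2.minAreaRect((P[m][:,:2]*1000).astype(np.float32)),np.percentile(P[m][:,2],[10,50,90]))
save("s2",cv2.resize(im[150:350,150:400],(750,600),interpolation=cv2.INTER_CUBIC))
```

```text
t14.6 pos [444.4 103.3 157.5] th 97.2 tilt 0.004 F [-0.7 -0.2 -0.5] w -0.002
 twist 0.0 then tool xyz mm [-1.6 -0.5 -2.5]
443
((443.4825439453125, 103.60398864746094), (132.6830291748047, 30.504425048828125), 6.383673667907715) [0.01532216 0.02154171 0.0249087 ]
```

View pics/s2.png

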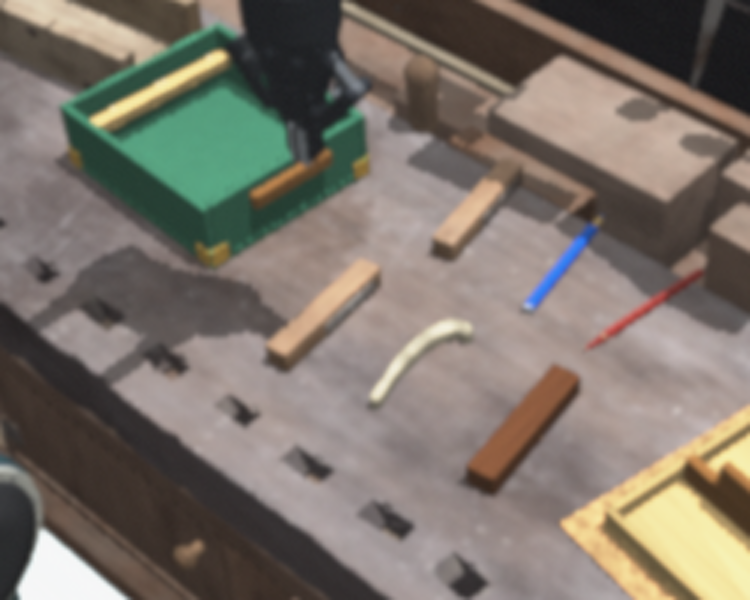

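Request:
{"name": "jog_arm", "arguments": {
  "motion": [
    [0.3,0,0,0,0],
    [0.3,0,0,0,0],
    [0.3,0,0,20,0],
    [0.3,0,0,30,0],
    [0.3,0,0,30,0],
    [0.3,0,0,30,0],
    [0.3,0,0,23,0],
    [0.3,0,0,15,0],
    [0.3,0,0,8,0],
    [0.3,0,0,0,0]
  ]
}}

```text
time: 15.5
tool_pos: [0.4438, 0.1032, 0.0015]
tcp_rot: [0.198, -3.131, 0.001]
wrist_force: [-0.6, -0.9, 0.6]
width: 0.653
grip_force: 0.0
```

Request:
{"name": "jog_arm", "arguments": {
  "motion": [
    [-1,0,0,0,0],
    [-1,0,0,0,0],
    [-1,0,0,0,0]
  ],
  "force": 40
}}

```text
time: 15.75
tool_pos: [0.4475, 0.1039, 0.005]
tcp_rot: [-0.198, 3.132, 0.0]
wrist_force: [1.3, 0.1, -0.2]
width: 0.233
grip_force: 0.0
```

Run:
```python
from h import *
im,d=bot.read_camera("scene")
a=cv2.resize(im[215:295,215:315],(500,400),interpolation=cv2.INTER_CUBIC)
im2,d=bot.read_camera("wrist")
save("s3",np.hstack([a,cv2.resize(im2[130:450,200:440],(300,400))]))
go(.446,.103,.16,97.2)
```

```text
t15.8 pos [447.1 103.8   4.8] th 97.2 tilt 0.003 F [-0.4  0.7  0.1] w 0.053
 twist 0.0 then tool xyz mm [   1.2   -0.6 -155.2]
```

View pics/s3.png

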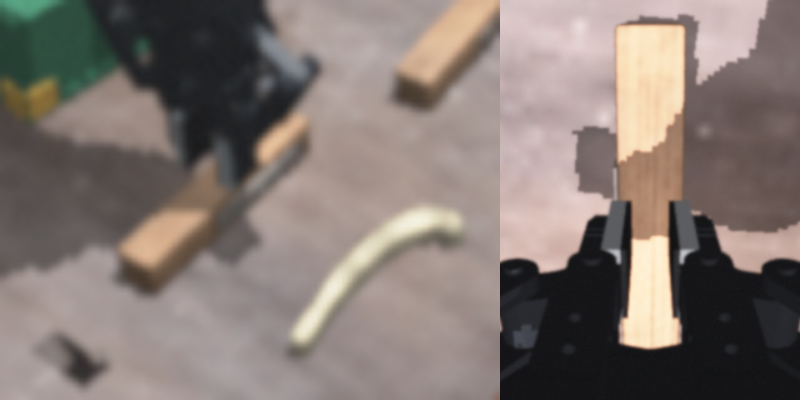

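```bash
cat >> h.py <<'E'
def wcloud():
    s=bot.read_state();im,d=bot.read_camera("wrist");c=bot.get_calibration("wrist")
    v,u=np.mgrid[:480,:640];f=240/np.tan(np.radians(c["vfov"])/2)
    x,y=u-c["cx"],v-c["cy"];r=np.hypot(x,y)+1e-9;k=np.tan(r/f)/r
    P=np.stack([x*k*d,y*k*d,d],-1);T=c["tool_from_camera"]
    Pt=P@T[:3,:3].T+T[:3,3];R=cv2.Rodrigues(s["tcp_rot"])[0]
    return im,d,Pt,Pt@R.T+s["tool_pos"]
E
python3 - <<'E'
from h import *
go(.446,.103,.16,97.2)
im,d,Pt,W=wcloud()
def show(n,m): print(n,m.sum(),np.round(np.median(Pt[m],0),4),np.round(np.median(W[m],0),4))
v,u=np.mgrid[:480,:640]
show("dogtop",(abs(u-320)<15)&(abs(v-200)<25)&(d>0))
show("bench",(abs(u-270)<15)&(abs(v-200)<25)&(d>0))
near=(abs(u-320)<60)&(v>280)&(v<420)&(d>0)&(Pt[...,0]<.03)&(Pt[...,2]<.01)
z=Pt[near];print("finger pts tool z max",np.percentile(z[:,2],[50,90,99]))
m=(abs(v-300)<12)&(abs(u-320)<40)
for row in(290,300,310,320,330): print(row,[(c,*np.round(Pt[row,c]*1000).astype(int)) for c in(296,302,308,320,332,338,344)])
E
```

```text
t15.8 pos [447.1 103.8   4.8] th 97.2 tilt 0.003 F [-0.4  0.7  0.1] w 0.053
 twist 0.0 then tool xyz mm [   1.2   -0.6 -155.2]
dogtop 1418 [ 0.0459 -0.0014 -0.0192] [0.4018 0.0966 0.024 ]
bench 1412 [ 0.0425 -0.0249  0.0038] [0.4081 0.0737 0.001 ]
finger pts tool z max [-0.06812353  0.00376821  0.00486509]
290 [(296, np.int64(6), np.int64(-12), np.int64(-19)), (302, np.int64(11), np.int64(-9), np.int64(-29)), (308, np.int64(12), np.int64(-6), np.int64(-31)), (320, np.int64(6), np.int64(-1), np.int64(-18)), (332, np.int64(11), np.int64(3), np.int64(-31)), (338, np.int64(11), np.int64(6), np.int64(-29)), (344, np.int64(6), np.int64(9), np.int64(-19))]
300 [(296, np.int64(2), np.int64(-12), np.int64(-19)), (302, np.int64(11), np.int64(-8), np.int64(-40)), (308, np.int64(12), np.int64(-6), np.int64(-41)), (320, np.int64(1), np.int64(-1), np.int64(-18)), (332, np.int64(11), np.int64(3), np.int64(-41)), (338, np.int64(11), np.int64(5), np.int64(-40)), (344, np.int64(1), np.int64(9), np.int64(-18))]
310 [(296, np.int64(11), np.int64(-10), np.int64(-49)), (302, np.int64(11), np.int64(-8), np
[... 266 characters left out ...]
(296, np.int64(11), np.int64(-10), np.int64(-56)), (302, np.int64(11), np.int64(-7), np.int64(-57)), (308, np.int64(11), np.int64(-5), np.int64(-57)), (320, np.int64(-8), np.int64(-1), np.int64(-19)), (332, np.int64(11), np.int64(3), np.int64(-57)), (338, np.int64(11), np.int64(5), np.int64(-57)), (344, np.int64(11), np.int64(7), np.int64(-56))]
330 [(296, np.int64(11), np.int64(-9), np.int64(-63)), (302, np.int64(11), np.int64(-7), np.int64(-64)), (308, np.int64(11), np.int64(-5), np.int64(-64)), (320, np.int64(-13), np.int64(-1), np.int64(-19)), (332, np.int64(11), np.int64(2), np.int64(-64)), (338, np.int64(11), np.int64(4), np.int64(-63)), (344, np.int64(11), np.int64(6), np.int64(-64))]
```

Run:
```python
from h import *
im,d,Pt,W=wcloud()
print(bot.read_state()["width"])
for c in(304,308,312,330,334): print(c,[(r,*np.round(Pt[r,c]*1000).astype(int).tolist()) for r in range(268,292,2)])
```

```text
0.0008640756508367887
304 [(268, 17, -8, -19), (270, 16, -8, -19), (272, 15, -8, -20), (274, 14, -8, -19), (276, 13, -8, -19), (278, 12, -8, -19), (280, 11, -8, -19), (282, 11, -8, -20), (284, 10, -8, -20), (286, 9, -8, -20), (288, 8, -8, -19), (290, 11, -8, -30)]
308 [(268, 17, -7, -19), (270, 16, -7, -19), (272, 15, -7, -20), (274, 14, -7, -19), (276, 13, -7, -19), (278, 12, -7, -19), (280, 12, -7, -20), (282, 10, -7, -19), (284, 10, -7, -20), (286, 9, -7, -19), (288, 7, -7, -19), (290, 11, -6, -31)]
312 [(268, 17, -5, -20), (270, 16, -5, -20), (272, 15, -5, -19), (274, 14, -5, -20), (276, 13, -5, -20), (278, 12, -5, -19), (280, 11, -5, -19), (282, 10, -5, -19), (284, 9, -5, -18), (286, 8, -5, -19), (288, 7, -5, -19), (290, 11, -5, -31)]
330 [(268, 17, 3, -20), (270, 16, 3, -19), (272, 15, 3, -19), (274, 14, 3, -20), (276, 13, 3, -19), (278, 12, 3, -19), (280, 12, 3, -20), (282, 10, 3, -20), (284, 9, 3, -18), (286, 9, 3, -20), (288, 7, 3, -18), (290, 11, 3, -31)]
334 [(268, 17, 5, -19), (270, 16, 5, -19), (272, 15, 5, -20), (274, 14, 5, -20), (276, 13, 5, -19), (278, 13, 5, -21), (280, 11, 5, -19), (282, 10, 5, -19), (284, 10, 5, -20), (286, 9, 5, -20), (288, 7, 5, -18), (290, 11, 4, -30)]
```

Request:
{"name": "jog_arm", "arguments": {
  "motion": [
    [0.3,0,0,-30,0],
    [0.3,0,0,0,0],
    [0.3,0,0,0,0],
    [0.3,0,0,15,0],
    [0.3,0,0,15,0],
    [0.3,0,0,10,0],
    [0.3,0,0,10,0],
    [0.3,0,0,5,0],
    [0.3,0,0,3,0],
    [0.3,0,0,0,0]
  ]
}}

```text
time: 16.78
tool_pos: [0.4453, 0.1035, -0.0252]
tcp_rot: [0.198, -3.134, 0.0]
wrist_force: [0.2, -0.2, -0.1]
width: 0.651
grip_force: 0.0
```

Run:
```python
from h import *
go(.446,.103,-.026,97.2)
im,d,Pt,W=wcloud()
save("w5",im[150:450,150:490])
```

```text
t16.8 pos [445.3 103.5 -25.2] th 97.2 tilt 0.002 F [ 0.2 -0.2 -0.1] w 0.651
 twist 0.0 then tool xyz mm [-0.7 -0.5  0.8]
```

View pics/w5.png

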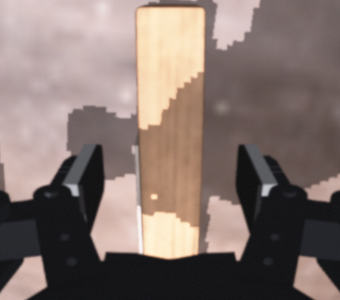

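Request:
{"name": "jog_arm", "arguments": {
  "motion": [
    [-1,0,0,0,0],
    [-1,0,0,0,0],
    [-1,0,0,0,0],
    [-1,0,0,0,0],
    [-1,0,0,0,0],
    [-1,0,0,0,0],
    [-1,0,0,0,0]
  ],
  "force": 40
}}

```text
time: 17.42
tool_pos: [0.4468, 0.1038, -0.0237]
tcp_rot: [-0.198, 3.134, 0.0]
wrist_force: [-0.8, 0.7, 6.4]
width: 0.265
grip_force: 40.3
```

Request:
{"name": "jog_arm", "arguments": {
  "motion": [
    [-1,0,0,-5,0],
    [-1,0,0,-15,0],
    [-1,0,0,-25,0],
    [-1,0,0,-30,0],
    [-1,0,0,-30,0],
    [-1,0,0,-30,0],
    [-1,0,0,-20,0],
    [-1,0,0,-10,0],
    [-1,0,0,0,0],
    [-1,0,0,0,0]
  ]
}}

```text
time: 18.25
tool_pos: [0.4454, 0.1035, 0.14]
tcp_rot: [0.198, -3.135, 0.0]
wrist_force: [0.5, 0.7, -1.6]
width: 0.262
grip_force: 39.6
```

Run:
```python
from h import *
go(.5283,.3680,.14,87)
```

```text
t18.2 pos [445.4 103.5 140. ] th 97.2 tilt 0.000 F [ 0.5  0.7 -1.6] w 0.262
 twist 10.2 then tool xyz mm [-68.9 268.5  -0. ]
```

Request:
{"name": "jog_arm", "arguments": {
  "motion": [
    [-1,0,0,0,5.1],
    [-1,-3,10,0,5.1],
    [-1,-8,30,0,0],
    [-1,-8,32,0,0],
    [-1,-8,32,0,0],
    [-1,-9,35,0,0],
    [-1,-9,35,0,0],
    [-1,-9,35,0,0],
    [-1,-8,32,0,0],
    [-1,-7,27,0,0]
  ]
}}

```text
time: 19.08
tool_pos: [0.5264, 0.3692, 0.1367]
tcp_rot: [-0.08, -3.136, 0.004]
wrist_force: [-0.7, -0.1, 0.1]
width: 0.262
grip_force: 39.6
```

Request:
{"name": "jog_arm", "arguments": {
  "motion": [
    [-1,0,0,0,0],
    [-1,0,0,0,0],
    [-1,0,0,0,0],
    [-1,0,0,0,0]
  ]
}}

```text
time: 19.42
tool_pos: [0.5266, 0.3662, 0.1387]
tcp_rot: [-0.082, -3.138, 0.004]
wrist_force: [-0.6, 0.4, 0.1]
width: 0.261
grip_force: 39.6
```

Run:
```python
from h import *
go(.5283,.3680,-.014,87)
```

```text
t19.4 pos [526.6 366.2 138.7] th 87.0 tilt 0.004 F [-0.6  0.4  0.1] w 0.261
 twist -0.0 then tool xyz mm [ -1.6   1.8 152.7]
```

Request:
{"name": "jog_arm", "arguments": {
  "motion": [
    [-1,-1.6,1.8,15,0],
    [-1,0,0,25,0],
    [-1,0,0,30,0],
    [-1,0,0,30,0],
    [-1,0,0,20,0],
    [-1,0,0,15,0],
    [-1,0,0,10,0],
    [-1,0,0,5,0],
    [-1,0,0,0,0],
    [-1,0,0,0,0]
  ]
}}

```text
time: 20.25
tool_pos: [0.53, 0.3696, -0.009]
tcp_rot: [0.082, 3.14, 0.001]
wrist_force: [0.3, 0.1, 0.0]
width: 0.26
grip_force: 39.7
```

Run:
```python
from h import *
go(.5283,.3680,-.016,87)
```

```text
t20.2 pos [530.  369.6  -9. ] th 87.0 tilt 0.001 F [0.3 0.1 0. ] w 0.260
 twist -0.0 then tool xyz mm [ 1.6 -1.7  7. ]
```

Request:
{"name": "jog_arm", "arguments": {
  "motion": [
    [-1,0,0,3,0],
    [-1,0,0,2,0],
    [-1,0,0,0,0],
    [-1,0,0,0,0]
  ]
}}

```text
time: 20.58
tool_pos: [0.5298, 0.3699, -0.0139]
tcp_rot: [0.081, 3.14, 0.001]
wrist_force: [-1.2, -0.2, -0.9]
width: 0.262
grip_force: 39.7
```

Request:
{"name": "jog_arm", "arguments": {
  "motion": [
    [-1,0,0,1,0],
    [-1,0,0,0,0],
    [-1,0,0,0,0]
  ]
}}

```text
time: 20.83
tool_pos: [0.5295, 0.3697, -0.0154]
tcp_rot: [0.082, 3.14, 0.0]
wrist_force: [-0.2, 0.6, -0.9]
width: 0.262
grip_force: 39.7
```

Request:
{"name": "jog_arm", "arguments": {
  "motion": [
    [0.1,0,0,0,0],
    [0.1,0,0,0,0],
    [0.1,0,0,0,0],
    [0.1,0,0,-10,0],
    [0.1,0,0,-25,0],
    [0.1,0,0,-35,0],
    [0.1,0,0,-35,0],
    [0.1,0,0,-25,0],
    [0.1,0,0,-20,0],
    [0.1,0,0,-10,0]
  ]
}}

```text
time: 21.67
tool_pos: [0.5315, 0.3709, 0.1498]
tcp_rot: [0.081, 3.135, 0.006]
wrist_force: [0.8, 0.5, 0.7]
width: 0.551
grip_force: 0.0
```

Run:
```python
from h import *
go(.634,.096,.14,102)
```

```text
t21.7 pos [531.5 370.9 149.8] th 87.0 tilt 0.007 F [0.8 0.5 0.7] w 0.551
 twist -15.0 then tool xyz mm [ -43.1 -290.2    9.8]
```

Request:
{"name": "jog_arm", "arguments": {
  "motion": [
    [0.3,0,0,0,-5],
    [0.3,0,0,0,-5],
    [0.3,0,0,0,-5],
    [0.3,-4,-30,0,0],
    [0.3,-6,-40,0,0],
    [0.3,-6,-40,0,0],
    [0.3,-6,-40,0,0],
    [0.3,-6,-40,0,0],
    [0.3,-6,-40,0,0],
    [0.3,-5,-35,0,0]
  ]
}}

```text
time: 22.5
tool_pos: [0.6229, 0.1161, 0.1442]
tcp_rot: [0.328, -3.124, 0.001]
wrist_force: [0.3, -0.1, 0.9]
width: 0.648
grip_force: 0.0
```

Request:
{"name": "jog_arm", "arguments": {
  "motion": [
    [0.3,-4,-25,0,0],
    [0.3,0,0,0,0],
    [0.3,0,0,0,0],
    [0.3,0,0,0,0]
  ]
}}

```text
time: 22.83
tool_pos: [0.6314, 0.0953, 0.1441]
tcp_rot: [0.328, -3.123, -0.001]
wrist_force: [-0.2, 0.9, 0.5]
width: 0.648
grip_force: 0.0
```

Run:
```python
from h import *
go(.634,.096,-.025,102)
im,d,Pt,W=wcloud()
m=(W[...,2]>.014)&(W[...,2]<.032)&(abs(W[...,0]-.634)<.085)&(abs(W[...,1]-.096)<.05)&(Pt[...,2]>.03)
n,l,st,ce=cv2.connectedComponentsWithStats(m.astype(np.uint8))
for i in range(1,n):
    if st[i,4]>300: print(st[i],cv2.minAreaRect((W[l==i][:,:2]*1000).astype(np.float32)),np.median(W[l==i][:,2]))
P=cloud("top",bot.read_camera("top")[1])
m=(P[...,2]>.014)&(P[...,2]<.04)&(abs(P[...,0]-.526)<.08)&(abs(P[...,1]-.33)<.08);print("dog1",m.sum(),cv2.minAreaRect((P[m][:,:2]*1000).astype(np.float32)),np.median(P[m][:,2]))
save("w6",im)
```

```text
t22.8 pos [631.4  95.3 144.1] th 102.0 tilt 0.001 F [-0.2  0.9  0.5] w 0.648
 twist -0.0 then tool xyz mm [ -2.7   0.2 169.1]
[ 306  153   31  155 4472] ((633.8735961914062, 95.27182006835938), (128.83851623535156, 24.36917495727539), 11.951770782470703) 0.023882558626711396
dog1 950 ((523.3363037109375, 335.4972839355469), (145.7544403076172, 143.46530151367188), 4.54640531539917) 0.030017628805503294
```

View pics/w6.png

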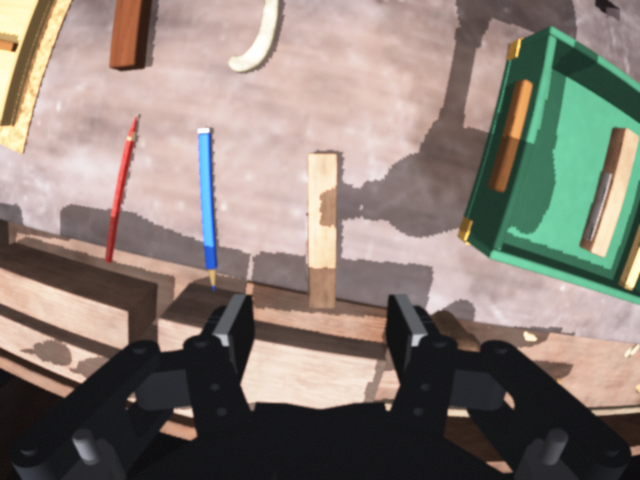

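Request:
{"name": "jog_arm", "arguments": {
  "motion": [
    [0.3,-2.5,0,15,0],
    [0.3,0,0,30,0],
    [0.3,0,0,35,0],
    [0.3,0,0,30,0],
    [0.3,0,0,25,0],
    [0.3,0,0,15,0],
    [0.3,0,0,10,0],
    [0.3,0,0,7,0],
    [0.3,0,0,2,0],
    [0.3,0,0,0,0]
  ]
}}

```text
time: 23.77
tool_pos: [0.6347, 0.096, -0.0241]
tcp_rot: [-0.33, 3.124, -0.0]
wrist_force: [-0.4, -0.6, 0.6]
width: 0.65
grip_force: 0.0
```

Request:
{"name": "jog_arm", "arguments": {
  "motion": [
    [-1,0,0,0,0],
    [-1,0,0,0,0],
    [-1,0,0,0,0],
    [-1,0,0,0,0],
    [-1,0,0,0,0],
    [-1,0,0,0,0],
    [-1,0,0,0,0]
  ]
}}

```text
time: 24.35
tool_pos: [0.6359, 0.0956, -0.0227]
tcp_rot: [-0.328, 3.122, 0.0]
wrist_force: [-0.5, 0.7, 5.3]
width: 0.262
grip_force: 40.4
```

Request:
{"name": "jog_arm", "arguments": {
  "motion": [
    [-1,0,0,-5,0],
    [-1,0,0,-15,0],
    [-1,0,0,-25,0],
    [-1,0,0,-30,0],
    [-1,0,0,-30,0],
    [-1,0,0,-30,0],
    [-1,0,0,-20,0],
    [-1,0,0,-10,0],
    [-1,0,0,0,0],
    [-1,0,0,0,0]
  ]
}}

```text
time: 25.18
tool_pos: [0.634, 0.0953, 0.1401]
tcp_rot: [0.329, -3.124, 0.0]
wrist_force: [0.2, 1.1, -0.6]
width: 0.26
grip_force: 39.6
```

Run:
```python
from h import *
go(.5243,.2921,.14,87)
```

```text
t25.2 pos [634.   95.3 140.1] th 102.0 tilt 0.000 F [ 0.2  1.1 -0.6] w 0.260
 twist 15.0 then tool xyz mm [1.199e+02 1.907e+02 1.000e-01]
```

Request:
{"name": "jog_arm", "arguments": {
  "motion": [
    [-1,0,0,0,5],
    [-1,0,0,0,5],
    [-1,5,8,0,5],
    [-1,16,26,0,0],
    [-1,20,32,0,0],
    [-1,20,32,0,0],
    [-1,20,32,0,0],
    [-1,20,32,0,0],
    [-1,12,18,0,0],
    [-1,7,11,0,0]
  ]
}}

```text
time: 26.02
tool_pos: [0.5202, 0.2934, 0.1373]
tcp_rot: [-0.078, -3.135, 0.003]
wrist_force: [0.3, -0.2, -0.3]
width: 0.258
grip_force: 39.6
```

Request:
{"name": "jog_arm", "arguments": {
  "motion": [
    [-1,0,0,0,0],
    [-1,0,0,0,0],
    [-1,0,0,0,0],
    [-1,0,0,0,0]
  ]
}}

```text
time: 26.35
tool_pos: [0.5244, 0.2907, 0.14]
tcp_rot: [-0.084, -3.14, 0.001]
wrist_force: [-0.7, 0.3, -1.1]
width: 0.256
grip_force: 39.6
```

Run:
```python
from h import *
go(.5243,.2921,-.0145,87)
```

```text
t26.4 pos [524.4 290.7 140. ] th 86.9 tilt 0.001 F [-0.7  0.3 -1.1] w 0.256
 twist -0.1 then tool xyz mm [  0.2   1.4 154.5]
```

Request:
{"name": "jog_arm", "arguments": {
  "motion": [
    [-1,0,1.4,15,0],
    [-1,0,0,30,0],
    [-1,0,0,30,0],
    [-1,0,0,30,0],
    [-1,0,0,20,0],
    [-1,0,0,15,0],
    [-1,0,0,8,0],
    [-1,0,0,4,0],
    [-1,0,0,2,0],
    [-1,0,0,0,0]
  ]
}}

```text
time: 27.18
tool_pos: [0.5248, 0.2933, -0.0128]
tcp_rot: [0.083, 3.14, 0.001]
wrist_force: [-0.5, -0.9, -1.9]
width: 0.263
grip_force: 39.6
```

Request:
{"name": "jog_arm", "arguments": {
  "motion": [
    [-1,0,0,0,0],
    [-1,0,0,0,0],
    [-1,0,0,0,0]
  ]
}}

```text
time: 27.43
tool_pos: [0.5248, 0.2939, -0.0122]
tcp_rot: [0.081, 3.139, 0.002]
wrist_force: [-0.2, -1.2, -1.7]
width: 0.257
grip_force: 39.6
```

Request:
{"name": "jog_arm", "arguments": {
  "motion": [
    [-1,0,0,1.5,0],
    [-1,0,0,1,0],
    [-1,0,0,0,0],
    [-1,0,0,0,0]
  ]
}}

```text
time: 27.77
tool_pos: [0.5245, 0.2938, -0.0147]
tcp_rot: [0.081, 3.139, 0.001]
wrist_force: [-1.4, -0.0, 6.1]
width: 0.259
grip_force: 40.3
```

Request:
{"name": "jog_arm", "arguments": {
  "motion": [
    [0.1,0,0,0,0],
    [0.1,0,0,0,0],
    [0.1,0,0,0,0],
    [0.1,0,0,-10,0],
    [0.1,0,0,-25,0],
    [0.1,0,0,-35,0],
    [0.1,0,0,-35,0],
    [0.1,0,0,-25,0],
    [0.1,0,0,-20,0],
    [0.1,0,0,-10,0]
  ]
}}

```text
time: 28.6
tool_pos: [0.5259, 0.2944, 0.1487]
tcp_rot: [0.082, 3.135, 0.005]
wrist_force: [0.1, 1.1, 0.5]
width: 0.549
grip_force: 0.0
```

Run:
```python
from h import *
im,d,Pt,W=wcloud();go(.491,-.323,.14,-10)
save("w7",im)
```

```text
t28.6 pos [526.3 294.7 149.4] th 87.0 tilt 0.007 F [0.3 0.  0.5] w 0.548
 twist 97.0 then tool xyz mm [-614.4   72.5    9.4]
```

View pics/w7.png

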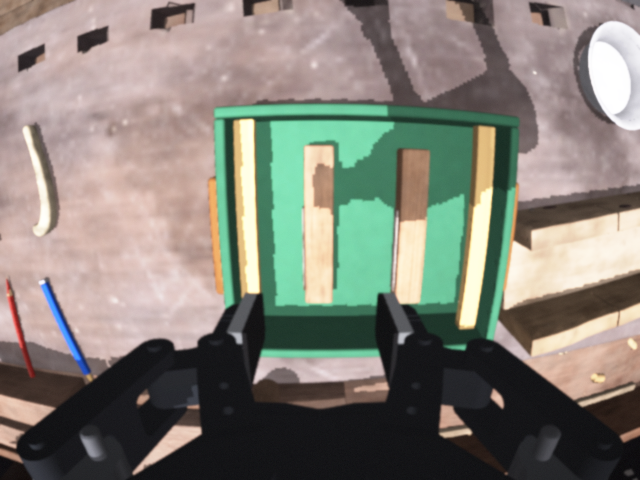

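Request:
{"name": "jog_arm", "arguments": {
  "motion": [
    [0.3,0,0,0,7],
    [0.3,0,0,0,7],
    [0.3,0,0,0,7],
    [0.3,0,0,0,7],
    [0.3,0,0,0,7],
    [0.3,0,0,0,7],
    [0.3,0,0,0,7],
    [0.3,0,0,0,7],
    [0.3,0,0,0,7],
    [0.3,0,0,0,7]
  ]
}}

```text
time: 29.48
tool_pos: [0.5228, 0.2928, 0.1422]
tcp_rot: [-1.875, -2.519, 0.004]
wrist_force: [-0.0, 0.0, 0.2]
width: 0.653
grip_force: 0.0
```

Request:
{"name": "jog_arm", "arguments": {
  "motion": [
    [0.3,0,0,0,7],
    [0.3,0,0,0,7],
    [0.3,0,0,0,7],
    [0.3,0,0,0,6],
    [0.3,-25,3,0,0],
    [0.3,-35,4,0,0],
    [0.3,-36,4,0,0],
    [0.3,-36,4,0,0],
    [0.3,-36,4,0,0],
    [0.3,-36,5,0,0]
  ]
}}

```text
time: 30.32
tool_pos: [0.5105, 0.0867, 0.1424]
tcp_rot: [-2.404, -2.02, 0.004]
wrist_force: [0.6, -0.2, 0.3]
width: 0.652
grip_force: 0.0
```

Request:
{"name": "jog_arm", "arguments": {
  "motion": [
    [0.3,-36,4,0,0],
    [0.3,-36,4,0,0],
    [0.3,-36,4,0,0],
    [0.3,-36,4,0,0],
    [0.3,-36,4,0,0],
    [0.3,-36,4,0,0],
    [0.3,-36,4,0,0],
    [0.3,-36,4,0,0],
    [0.3,-36,4,0,0],
    [0.3,-36,4,0,0]
  ]
}}

```text
time: 31.15
tool_pos: [0.4878, -0.2744, 0.1424]
tcp_rot: [-2.405, -2.018, 0.001]
wrist_force: [0.5, -0.4, 0.2]
width: 0.654
grip_force: 0.0
```

Request:
{"name": "jog_arm", "arguments": {
  "motion": [
    [0.3,-25,4,0,0],
    [0.3,-20,4,0,0],
    [0.3,0,0,0,0],
    [0.3,0,0,0,0],
    [0.3,0,0,0,0]
  ]
}}

```text
time: 31.57
tool_pos: [0.4885, -0.3178, 0.1427]
tcp_rot: [-2.404, -2.018, 0.0]
wrist_force: [-0.4, -0.3, 0.3]
width: 0.653
grip_force: 0.0
```

Run:
```python
from h import *
go(.4908,-.3234,-.005,-10)
im,d,Pt,W=wcloud()
m=(W[...,2]>.050)&(W[...,2]<.07)&(abs(W[...,0]-.49)<.09)&(abs(W[...,1]+.323)<.09)&(Pt[...,2]>.01)
print(m.sum(),cv2.minAreaRect((W[m][:,:2]*1000).astype(np.float32)),np.median(W[m],0))
```

```text
t31.6 pos [ 488.5 -317.8  142.7] th -10.0 tilt 0.003 F [-0.4 -0.3  0.3] w 0.653
 twist 0.0 then tool xyz mm [ -5.1   3.3 147.7]
2077 ((491.4126892089844, -325.04217529296875), (109.5400161743164, 10.143783569335938), 79.91944122314453) [ 0.49212863 -0.31923491  0.05949779]
```

Request:
{"name": "jog_arm", "arguments": {
  "motion": [
    [0.3,-6,3,10,0],
    [0.3,0,0,25,0],
    [0.3,0,0,30,0],
    [0.3,0,0,30,0],
    [0.3,0,0,20,0],
    [0.3,0,0,15,0],
    [0.3,0,0,10,0],
    [0.3,0,0,8,0],
    [0.3,0,0,0,0],
    [0.3,0,0,0,0]
  ]
}}

```text
time: 32.45
tool_pos: [0.4915, -0.3251, -0.0038]
tcp_rot: [2.406, 2.02, 0.0]
wrist_force: [-0.8, 0.4, -0.7]
width: 0.648
grip_force: 0.0
```

Request:
{"name": "jog_arm", "arguments": {
  "motion": [
    [-1,0,0,0,0],
    [-1,0,0,0,0],
    [-1,0,0,0,0],
    [-1,0,0,0,0],
    [-1,0,0,0,0],
    [-1,0,0,0,0],
    [-1,0,0,0,0],
    [-1,0,0,0,0],
    [-1,0,0,0,0]
  ],
  "force": 60
}}

```text
time: 33.2
tool_pos: [0.4919, -0.3259, -0.0028]
tcp_rot: [2.405, 2.019, 0.0]
wrist_force: [-1.8, -0.3, 5.0]
width: 0.109
grip_force: 60.0
```

Request:
{"name": "jog_arm", "arguments": {
  "motion": [
    [-1,0,0,-5,0],
    [-1,0,0,-15,0],
    [-1,0,0,-25,0],
    [-1,0,0,-30,0],
    [-1,0,0,-30,0],
    [-1,0,0,-25,0],
    [-1,0,0,-15,0],
    [-1,0,0,-10,0],
    [-1,0,0,0,0],
    [-1,0,0,0,0]
  ]
}}

```text
time: 34.03
tool_pos: [0.4908, -0.325, 0.1504]
tcp_rot: [-2.406, -2.019, 0.0]
wrist_force: [-0.7, -0.3, -3.3]
width: 0.108
grip_force: 58.8
```

Run:
```python
from h import *
go(.5268,.3300,.15,-3)
```

```text
t34.0 pos [ 490.8 -325.   150.4] th -10.0 tilt 0.001 F [-0.7 -0.3 -3.3] w 0.108
 twist -7.0 then tool xyz mm [6.559e+02 1.700e+00 4.000e-01]
```

Request:
{"name": "jog_arm", "arguments": {
  "motion": [
    [-1,0,0,0,-3.5],
    [-1,0,0,0,-3.5],
    [-1,10,0,0,0],
    [-1,20,0,0,0],
    [-1,30,0,0,0],
    [-1,32,0,0,0],
    [-1,32,0,0,0],
    [-1,32,0,0,0],
    [-1,32,0,0,0],
    [-1,32,0,0,0]
  ]
}}

```text
time: 34.87
tool_pos: [0.5009, -0.1031, 0.1492]
tcp_rot: [-2.279, -2.158, 0.002]
wrist_force: [0.7, 0.6, -3.1]
width: 0.113
grip_force: 58.6
```

Request:
{"name": "jog_arm", "arguments": {
  "motion": [
    [-1,32,0,0,0],
    [-1,32,0,0,0],
    [-1,32,0,0,0],
    [-1,32,0,0,0],
    [-1,32,0,0,0],
    [-1,32,0,0,0],
    [-1,32,0,0,0],
    [-1,32,0,0,0],
    [-1,32,0,0,0],
    [-1,32,0,0,0]
  ]
}}

```text
time: 35.7
tool_pos: [0.5171, 0.2157, 0.1491]
tcp_rot: [-2.279, -2.16, 0.005]
wrist_force: [0.3, -0.1, -3.5]
width: 0.108
grip_force: 58.6
```

Request:
{"name": "jog_arm", "arguments": {
  "motion": [
    [-1,32,0,0,0],
    [-1,32,0,0,0],
    [-1,25,0,0,0],
    [-1,15,0,0,0],
    [-1,8,0,0,0],
    [-1,0,0,0,0],
    [-1,0,0,0,0],
    [-1,0,0,0,0]
  ]
}}

```text
time: 36.37
tool_pos: [0.5248, 0.3243, 0.1506]
tcp_rot: [2.28, 2.161, -0.003]
wrist_force: [0.1, -0.3, -3.0]
width: 0.113
grip_force: 58.7
```

Run:
```python
from h import *
im,d,Pt,W=wcloud()
go(.5268,.3300,.055,-3)
P=cloud("top",bot.read_camera("top")[1])
# tray wall tops (tray frame z 24) in the hand, and box rim, seen by wrist
for z0,n in((None,"tray"),(.07,"rim")):
    pass
h=cv2.cvtColor(im,cv2.COLOR_RGB2HSV).astype(int)
m=(W[...,2]>.172)&(W[...,2]<.195)&(abs(W[...,0]-.527)<.1)&(abs(W[...,1]-.33)<.11)&(h[...,0]>12)&(h[...,0]<32)&(h[...,1]>60)&(h[...,2]>90)
print("tray",m.sum(),cv2.minAreaRect((W[m][:,:2]*1000).astype(np.float32)),np.median(W[m],0))
print("spine side cols",np.round([W[110,320],W[140,320]],3))
save("w8",im)
```

```text
t36.4 pos [524.9 324.3 150.8] th -3.1 tilt 0.001 F [-0.5 -0.7 -2.2] w 0.110
 twist -0.1 then tool xyz mm [ 5.8  1.5 95.8]
tray 14741 ((526.9078369140625, 356.67498779296875), (125.81571197509766, 163.34080505371094), 86.9049301147461) [0.53055966 0.40459698 0.18110073]
spine side cols [[0.529 0.403 0.187]
 [0.529 0.393 0.188]]
```

View pics/w8.png

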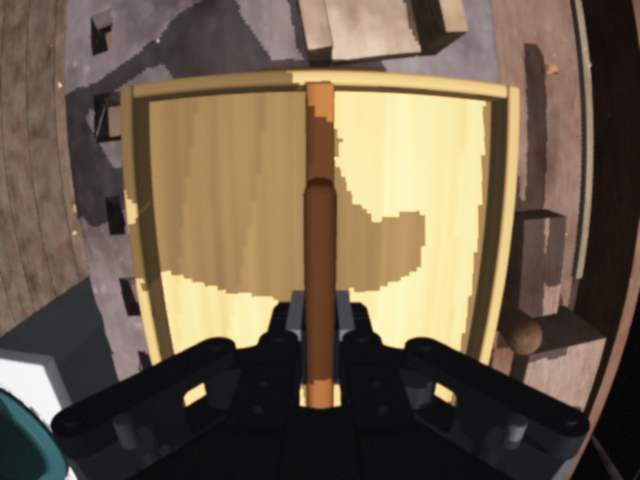

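Request:
{"name": "jog_arm", "arguments": {
  "motion": [
    [-1,5.8,1.2,0,0],
    [-1,0,0,10,0],
    [-1,0,0,20,0],
    [-1,0,0,20,0],
    [-1,0,0,15,0],
    [-1,0,0,10,0],
    [-1,0,0,0,0],
    [-1,0,0,0,0]
  ]
}}

```text
time: 37.13
tool_pos: [0.5262, 0.3312, 0.0753]
tcp_rot: [-2.278, -2.162, 0.002]
wrist_force: [0.5, -0.4, -2.0]
width: 0.111
grip_force: 58.5
```

Run:
```python
from h import *
go(.5265,.3300,.0405,-3)
```

```text
t37.1 pos [526.2 331.2  75.3] th -3.0 tilt 0.002 F [ 0.5 -0.4 -2. ] w 0.111
 twist 0.0 then tool xyz mm [-1.1  0.4 34.8]
```

Request:
{"name": "jog_arm", "arguments": {
  "motion": [
    [-1,-1,0.3,5,0],
    [-1,0,0,6,0],
    [-1,0,0,6,0],
    [-1,0,0,6,0],
    [-1,0,0,6,0],
    [-1,0,0,4,0],
    [-1,0,0,0,0],
    [-1,0,0,0,0]
  ]
}}

```text
time: 37.8
tool_pos: [0.5264, 0.3304, 0.0425]
tcp_rot: [-2.278, -2.163, 0.002]
wrist_force: [-0.4, 0.3, -2.0]
width: 0.111
grip_force: 58.8
```

Request:
{"name": "jog_arm", "arguments": {
  "motion": [
    [-1,0,0,2,0],
    [-1,0,0,1,0],
    [-1,0,0,0,0],
    [-1,0,0,0,0]
  ]
}}

```text
time: 38.13
tool_pos: [0.5269, 0.3306, 0.0402]
tcp_rot: [2.278, 2.163, 0.0]
wrist_force: [-0.4, 0.1, -1.8]
width: 0.114
grip_force: 58.8
```

Request:
{"name": "jog_arm", "arguments": {
  "motion": [
    [-1,0,0,1,0],
    [-1,0,0,1,0],
    [-1,0,0,0,0],
    [-1,0,0,0,0]
  ]
}}

```text
time: 38.47
tool_pos: [0.5271, 0.3307, 0.0383]
tcp_rot: [2.278, 2.163, 0.001]
wrist_force: [-0.1, 0.6, -2.4]
width: 0.11
grip_force: 58.8
```

Request:
{"name": "jog_arm", "arguments": {
  "motion": [
    [-1,0,0,1,0],
    [-1,0,0,0.5,0],
    [-1,0,0,0,0],
    [-1,0,0,0,0]
  ]
}}

```text
time: 38.8
tool_pos: [0.527, 0.3307, 0.0382]
tcp_rot: [2.278, 2.163, 0.001]
wrist_force: [-3.8, -2.0, 6.4]
width: 0.105
grip_force: 60.1
```

Seated contact. Release and rise.

Request:
{"name": "jog_arm", "arguments": {
  "motion": [
    [0.2,0,0,0,0],
    [0.2,0,0,0,0],
    [0.2,0,0,0,0],
    [0.2,0,0,0,0],
    [0.2,0,0,-5,0],
    [0.2,0,0,-20,0],
    [0.2,0,0,-30,0],
    [0.2,0,0,-35,0],
    [0.2,0,0,-30,0],
    [0.2,0,0,0,0]
  ]
}}

```text
time: 39.63
tool_pos: [0.5314, 0.3332, 0.1653]
tcp_rot: [2.276, 2.161, 0.02]
wrist_force: [1.4, 1.3, 0.1]
width: 0.599
grip_force: 0.0
```

Run:
```python
from h import *
im,d,Pt,W=wcloud()
go(.634,-.093,.14,84)
m=(W[...,2]>.09)&(W[...,2]<.11)&(abs(W[...,0]-.527)<.05)&(abs(W[...,1]-.33)<.09)&(Pt[...,2]>.01)
print("spine",m.sum(),cv2.minAreaRect((W[m][:,:2]*1000).astype(np.float32)),np.median(W[m],0))
h=cv2.cvtColor(im,cv2.COLOR_RGB2HSV).astype(int)
# tray floor heights on a plane
m=(W[...,2]>.04)&(W[...,2]<.06)&(abs(W[...,0]-.527)<.07)&(abs(W[...,1]-.35)<.07)
Q=W[m];A=np.c_[Q[:,:2]-[.5265,.33],np.ones(len(Q))];print("floor plane",np.linalg.lstsq(A,Q[:,2],rcond=None)[0])
```

```text
t39.7 pos [530.1 332.4 162.3] th -3.0 tilt 0.010 F [-0.6 -0.9 -0.9] w 0.599
 twist -87.0 then tool xyz mm [-147.8 -412.2   22.3]
spine 2282 ((527.0015258789062, 331.09600830078125), (109.40898895263672, 9.815317153930664), 86.97411346435547) [0.52761974 0.33700236 0.10056046]
floor plane [7.27604641e-04 2.85288353e-06 5.09428826e-02]
```

Request:
{"name": "jog_arm", "arguments": {
  "motion": [
    [-0.2,0,0,0,-6.7],
    [-0.2,0,0,0,-6.7],
    [-0.2,0,0,0,-6.7],
    [-0.2,0,0,0,-6.7],
    [-0.2,0,0,0,-6.7],
    [-0.2,0,0,0,-6.7],
    [-0.2,0,0,0,-6.7],
    [-0.2,0,0,0,-6.7],
    [-0.2,0,0,0,-6.7],
    [-0.2,0,0,0,-6.7]
  ]
}}

```text
time: 40.52
tool_pos: [0.526, 0.3301, 0.1551]
tcp_rot: [-0.697, -3.062, 0.003]
wrist_force: [0.3, -0.5, -0.6]
width: 0.398
grip_force: 0.0
```

Request:
{"name": "jog_arm", "arguments": {
  "motion": [
    [-0.2,0,0,0,-6.7],
    [-0.2,0,0,0,-6.7],
    [-0.2,0,0,0,-6.6],
    [-0.2,-9,-25,0,0],
    [-0.2,-13,-37,0,0],
    [-0.2,-13,-37,0,0],
    [-0.2,-13,-37,0,0],
    [-0.2,-13,-37,0,0],
    [-0.2,-13,-37,0,0],
    [-0.2,-13,-37,0,0]
  ]
}}

```text
time: 41.35
tool_pos: [0.5868, 0.074, 0.1554]
tcp_rot: [-0.163, -3.135, 0.0]
wrist_force: [0.8, 0.7, 0.4]
width: 0.401
grip_force: 0.0
```

Request:
{"name": "jog_arm", "arguments": {
  "motion": [
    [-0.2,-13,-37,0,0],
    [-0.2,-13,-37,0,0],
    [-0.2,-13,-37,0,0],
    [-0.2,-12,-33,0,0],
    [-0.2,-9,-24,0,0],
    [-0.2,0,0,0,0],
    [-0.2,0,0,0,0],
    [-0.2,0,0,0,0]
  ]
}}

```text
time: 42.02
tool_pos: [0.6289, -0.0969, 0.1554]
tcp_rot: [-0.164, -3.135, -0.001]
wrist_force: [-0.2, 0.4, -0.4]
width: 0.406
grip_force: 0.0
```

Run:
```python
from h import *
go(.634,-.093,.0,84)
im,d,Pt,W=wcloud()
h=cv2.cvtColor(im,cv2.COLOR_RGB2HSV).astype(int)
m=((h[...,0]<6)|(h[...,0]>173))&(h[...,1]>130)&(h[...,2]>50)&(abs(W[...,0]-.634)<.1)&(abs(W[...,1]+.093)<.05)&(W[...,2]<.03)
n,l,st,ce=cv2.connectedComponentsWithStats(m.astype(np.uint8))
for i in range(1,n):
    if st[i,4]>60: print(st[i],cv2.minAreaRect((W[l==i][:,:2]*1000).astype(np.float32)),np.median(W[l==i],0))
save("w9",im)
```

```text
t42.0 pos [628.9 -96.9 155.4] th 84.0 tilt 0.002 F [-0.2  0.4 -0.4] w 0.406
 twist -0.0 then tool xyz mm [ -4.7   4.4 155.4]
[323 151   6  21  87] ((575.4224243164062, -87.65367889404297), (4.232535362243652, 17.126379013061523), 82.84388732910156) [ 0.57722936 -0.0874984   0.00680041]
[ 320  176   11  130 1172] ((647.0472412109375, -95.58576965332031), (8.53777027130127, 118.83116149902344), 83.42362213134766) [ 0.64182609 -0.09504938  0.00824879]
```

View pics/w9.png

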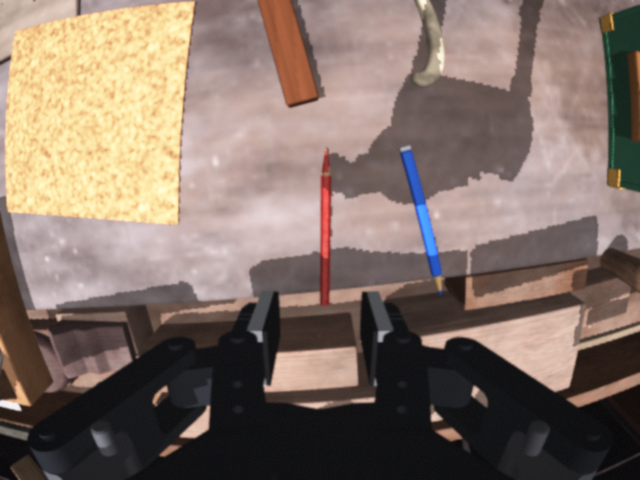

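Run:
```python
from h import *
go(.635,-.0943,-.028,83.4)
```

```text
t42.1 pos [629.  -96.4 155.7] th 84.1 tilt 0.002 F [ 0.2 -1.   0.2] w 0.400
 twist 0.7 then tool xyz mm [ -5.7   2.8 183.7]
```

Request:
{"name": "jog_arm", "arguments": {
  "motion": [
    [-0.2,-5.5,2.8,10,0.7],
    [-0.2,0,0,30,0],
    [-0.2,0,0,35,0],
    [-0.2,0,0,35,0],
    [-0.2,0,0,30,0],
    [-0.2,0,0,20,0],
    [-0.2,0,0,10,0],
    [-0.2,0,0,5,0],
    [-0.2,0,0,0,0],
    [-0.2,0,0,0,0]
  ]
}}

```text
time: 42.9
tool_pos: [0.6368, -0.0949, -0.0173]
tcp_rot: [0.182, 3.134, -0.0]
wrist_force: [-0.4, 0.3, 0.9]
width: 0.404
grip_force: 0.0
```

Run:
```python
from h import *
go(.635,-.0943,-.028,83.4)
```

```text
t42.9 pos [636.8 -94.9 -17.3] th 83.4 tilt 0.002 F [-0.4  0.3  0.9] w 0.404
 twist -0.0 then tool xyz mm [ 1.8  0.4 10.7]
```

Request:
{"name": "jog_arm", "arguments": {
  "motion": [
    [-0.2,0,0.4,5,0],
    [-0.2,0,0,4,0],
    [-0.2,0,0,1,0],
    [-0.2,0,0,0,0],
    [-0.2,0,0,0,0]
  ]
}}

```text
time: 43.32
tool_pos: [0.6376, -0.0951, -0.026]
tcp_rot: [0.183, 3.132, -0.0]
wrist_force: [-0.0, 1.5, 5.6]
width: 0.401
grip_force: 3.0
```

Request:
{"name": "jog_arm", "arguments": {
  "motion": [
    [-1,0,0,0,0],
    [-1,0,0,0,0],
    [-1,0,0,0,0],
    [-1,0,0,0,0],
    [-1,0,0,0,0],
    [-1,0,0,0,0]
  ],
  "force": 30
}}

```text
time: 43.82
tool_pos: [0.639, -0.0955, -0.0248]
tcp_rot: [0.183, 3.13, -0.001]
wrist_force: [0.1, 0.1, 8.2]
width: 0.083
grip_force: 31.0
```

Request:
{"name": "jog_arm", "arguments": {
  "motion": [
    [-1,0,0,-5,0],
    [-1,0,0,-15,0],
    [-1,0,0,-25,0],
    [-1,0,0,-35,0],
    [-1,0,0,-35,0],
    [-1,0,0,-30,0],
    [-1,0,0,-20,0],
    [-1,0,0,-10,0],
    [-1,0,0,0,0],
    [-1,0,0,0,0]
  ]
}}

```text
time: 44.65
tool_pos: [0.6354, -0.0949, 0.1464]
tcp_rot: [0.183, 3.136, -0.0]
wrist_force: [0.8, 0.6, -1.1]
width: 0.083
grip_force: 29.3
```

Run:
```python
from h import *
# trough centre in tray frame x=-40 (near side)
a=np.radians(-3);c=np.array([.527,.331])-.040*np.array([np.cos(a),np.sin(a)]);print(c)
go(c[0],c[1],.15,-3)
im,d,Pt,W=wcloud();h=cv2.cvtColor(im,cv2.COLOR_RGB2HSV).astype(int)
m=((h[...,0]<6)|(h[...,0]>173))&(h[...,1]>130)&(h[...,2]>50)&(abs(Pt[...,0])<.1)&(abs(Pt[...,1])<.03)&(Pt[...,2]<.02)&(Pt[...,2]>-.05)
print(m.sum(),Pt[m].min(0),Pt[m].max(0))
Q=Pt[m];print("slope z vs x, y vs x",np.polyfit(Q[:,0],Q[:,2],1),np.polyfit(Q[:,0],Q[:,1],1))
save("w10",im)
```

```text
[0.48705482 0.33309344]
t44.6 pos [635.4 -94.9 146.4] th 83.3 tilt 0.000 F [ 0.8  0.6 -1.1] w 0.083
 twist 86.3 then tool xyz mm [ 419.7 -170.5   -3.6]
4833 [-0.05102846 -0.00592243 -0.03629972] [ 0.07261876  0.00291257 -0.0284828 ]
slope z vs x, y vs x [ 0.00088449 -0.03283826] [-0.00171853 -0.00149887]
```

View pics/w10.png

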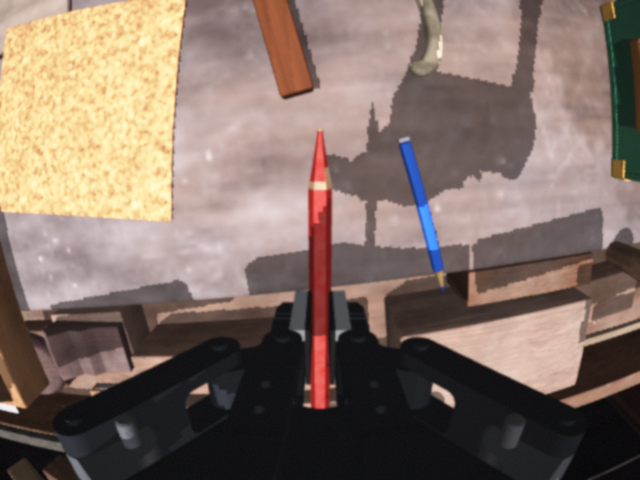

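Request:
{"name": "jog_arm", "arguments": {
  "motion": [
    [-1,0,0,0,6.6],
    [-1,0,0,0,6.6],
    [-1,0,0,0,6.6],
    [-1,0,0,0,6.6],
    [-1,0,0,0,6.6],
    [-1,0,0,0,6.6],
    [-1,0,0,0,6.6],
    [-1,0,0,0,6.6],
    [-1,0,0,0,6.6],
    [-1,0,0,0,6.6]
  ]
}}

```text
time: 45.53
tool_pos: [0.6336, -0.0945, 0.1431]
tcp_rot: [-1.866, -2.521, 0.004]
wrist_force: [0.1, -0.1, -0.1]
width: 0.08
grip_force: 29.3
```

Request:
{"name": "jog_arm", "arguments": {
  "motion": [
    [-1,0,0,0,6.6],
    [-1,0,0,0,6.6],
    [-1,0,0,0,7],
    [-1,20,-8,0,0],
    [-1,32,-13,0,0],
    [-1,34,-14,0,0],
    [-1,34,-14,0,0],
    [-1,34,-14,0,0],
    [-1,34,-14,0,0],
    [-1,34,-14,0,0]
  ]
}}

```text
time: 46.37
tool_pos: [0.5531, 0.1324, 0.1435]
tcp_rot: [-2.275, -2.163, 0.007]
wrist_force: [0.9, -0.2, -0.4]
width: 0.079
grip_force: 29.3
```

Request:
{"name": "jog_arm", "arguments": {
  "motion": [
    [-1,34,-14,0,0],
    [-1,34,-14,0,0],
    [-1,34,-14,0,0],
    [-1,34,-14,0,0],
    [-1,34,-13,0,0],
    [-1,20,-8,0,0],
    [-1,8,-3,0,0],
    [-1,0,0,0,0],
    [-1,0,0,0,0],
    [-1,0,0,0,0]
  ]
}}

```text
time: 47.2
tool_pos: [0.4858, 0.3316, 0.1454]
tcp_rot: [2.277, 2.164, -0.004]
wrist_force: [0.3, 0.2, -0.4]
width: 0.077
grip_force: 29.3
```

Run:
```python
from h import *
go(.487,.333,.03,-3)
```

```text
t47.2 pos [485.8 331.6 145.4] th -2.9 tilt 0.002 F [ 0.3  0.2 -0.4] w 0.077
 twist 0.1 then tool xyz mm [  1.4   1.1 115.4]
```

Request:
{"name": "jog_arm", "arguments": {
  "motion": [
    [-1,1.4,1,10,0],
    [-1,0,0,20,0],
    [-1,0,0,25,0],
    [-1,0,0,25,0],
    [-1,0,0,18,0],
    [-1,0,0,10,0],
    [-1,0,0,5,0],
    [-1,0,0,2,0],
    [-1,0,0,0,0],
    [-1,0,0,0,0]
  ]
}}

```text
time: 48.03
tool_pos: [0.4881, 0.3349, 0.0328]
tcp_rot: [2.277, 2.164, 0.004]
wrist_force: [-0.0, 0.5, -0.2]
width: 0.081
grip_force: 29.3
```

Request:
{"name": "jog_arm", "arguments": {
  "motion": [
    [-1,0,0,1.5,0],
    [-1,0,0,0,0],
    [-1,0,0,0,0]
  ]
}}

```text
time: 48.28
tool_pos: [0.4874, 0.3349, 0.0309]
tcp_rot: [2.276, 2.165, 0.002]
wrist_force: [0.3, 1.0, 0.2]
width: 0.074
grip_force: 29.3
```

Request:
{"name": "jog_arm", "arguments": {
  "motion": [
    [-1,0,0,1.5,0],
    [-1,0,0,1.5,0],
    [-1,0,0,0,0],
    [-1,0,0,0,0]
  ]
}}

```text
time: 48.62
tool_pos: [0.4866, 0.3345, 0.0269]
tcp_rot: [-2.276, -2.165, 0.001]
wrist_force: [-1.0, 0.7, -0.2]
width: 0.081
grip_force: 30.1
```

Request:
{"name": "jog_arm", "arguments": {
  "motion": [
    [-1,0,0,1,0],
    [-1,0,0,0,0],
    [-1,0,0,0,0]
  ]
}}

```text
time: 48.87
tool_pos: [0.4866, 0.3348, 0.0262]
tcp_rot: [-2.276, -2.165, 0.0]
wrist_force: [-4.0, -0.0, 3.8]
width: 0.081
grip_force: 31.3
```

Request:
{"name": "jog_arm", "arguments": {
  "motion": [
    [-0.5,0,0,0,0],
    [-0.5,0,0,0,0],
    [-0.5,0,0,0,0],
    [-0.5,0,0,-5,0],
    [-0.5,0,0,-20,0],
    [-0.5,0,0,-30,0],
    [-0.5,0,0,-35,0],
    [-0.5,0,0,-35,0],
    [-0.5,0,0,-20,0],
    [-0.5,0,0,0,0]
  ]
}}

```text
time: 49.7
tool_pos: [0.4914, 0.3366, 0.1781]
tcp_rot: [2.274, 2.163, 0.019]
wrist_force: [0.1, 0.7, 0.5]
width: 0.252
grip_force: 0.0
```

Request:
{"name": "jog_arm", "arguments": {
  "motion": [
    [-0.5,0,0,0,0],
    [-0.5,0,0,0,0],
    [-0.5,0,0,0,0],
    [-0.5,0,0,0,0]
  ]
}}

```text
time: 50.03
tool_pos: [0.4859, 0.3337, 0.1688]
tcp_rot: [-2.276, -2.165, 0.006]
wrist_force: [-0.5, 0.1, -0.4]
width: 0.249
grip_force: 0.0
```

Run:
```python
from h import *
go(.487,.333,.17,-3)
im,d,Pt,W=wcloud();save("w11",im)
h=cv2.cvtColor(im,cv2.COLOR_RGB2HSV).astype(int)
m=((h[...,0]<6)|(h[...,0]>173))&(h[...,1]>130)&(h[...,2]>50)&(abs(W[...,0]-.487)<.05)&(abs(W[...,1]-.333)<.1)
print("red",m.sum(),cv2.minAreaRect((W[m][:,:2]*1000).astype(np.float32)),np.median(W[m],0))
m=(W[...,2]>.09)&(W[...,2]<.11)&(abs(W[...,0]-.527)<.03)&(abs(W[...,1]-.33)<.09)&(Pt[...,2]>.01)
print("spine",m.sum(),cv2.minAreaRect((W[m][:,:2]*1000).astype(np.float32)),np.median(W[m],0))
```

```text
t50.0 pos [485.9 333.7 168.8] th -2.9 tilt 0.004 F [-0.5  0.1 -0.4] w 0.249
 twist 0.1 then tool xyz mm [-0.6  1.1 -1.2]
red 1352 ((489.3938293457031, 335.6733093261719), (138.8187255859375, 6.433148384094238), 87.43293762207031) [0.48948038 0.33548736 0.05843258]
spine 2410 ((531.2692260742188, 331.843994140625), (108.7217788696289, 10.921085357666016), 86.98619079589844) [0.53061331 0.33899416 0.1004032 ]
```

View pics/w11.png

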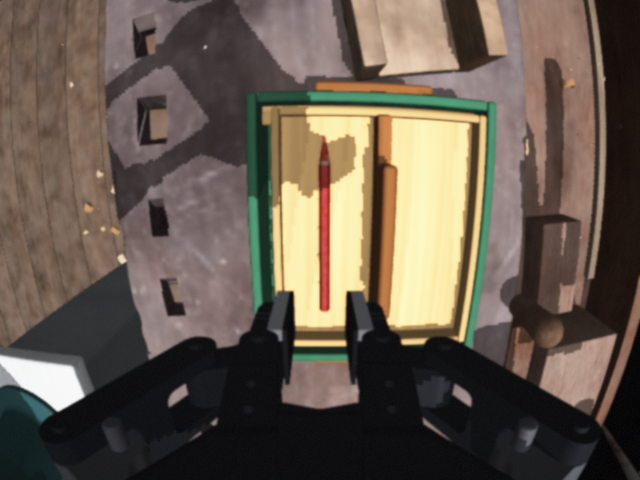

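Request:
{"name": "jog_arm", "arguments": {
  "motion": [
    [-0.5,-20,0,0,0],
    [-0.5,-30,0,0,0],
    [-0.5,-35,0,0,0],
    [-0.5,-35,0,0,0],
    [-0.5,-35,0,0,0],
    [-0.5,-35,0,0,0],
    [-0.5,-35,0,0,0],
    [-0.5,-25,0,0,0],
    [-0.5,-10,0,0,0],
    [-0.5,0,0,0,0]
  ]
}}

```text
time: 50.92
tool_pos: [0.4734, 0.073, 0.1703]
tcp_rot: [-2.28, -2.161, 0.002]
wrist_force: [-0.3, 1.5, 0.4]
width: 0.25
grip_force: 0.0
```

Run:
```python
from h import *
im,d=bot.read_camera("top");P=cloud("top",d);h=cv2.cvtColor(im,cv2.COLOR_RGB2HSV).astype(int)
v,u=np.mgrid[:480,:640];box=(u>60)&(u<215)&(v>180)&(v<310)
def rect(n,m): print(n,m.sum(),cv2.minAreaRect((P[m][:,:2]*1000).astype(np.float32)),np.median(P[m][:,2]))
rect("rim",box&(abs(h[...,0]-75)<18)&(h[...,1]>110)&(abs(P[...,2]-.068)<.008))
rect("spine",box&(P[...,2]>.088)&(P[...,2]<.115)&(abs(P[...,0]-.53)<.05))
rect("red",box&((h[...,0]<6)|(h[...,0]>173))&(h[...,1]>140)&(abs(P[...,0]-.487)<.03)&(abs(P[...,1]-.33)<.09))
for n,a in dict(blank=(345,240,385,322),hook=(290,245,318,315)).items():
    s=np.zeros_like(box);s[a[1]:a[3],a[0]:a[2]]=1;rect(n,s&(P[...,2]>.011)&(P[...,2]<.03))
print(bot.read_state()["tool_pos"])
```

```text
rim 1439 ((526.239990234375, 329.8679504394531), (216.26516723632812, 186.93426513671875), 87.11590576171875) 0.06902927018011948
spine 338 ((531.5313110351562, 331.711669921875), (108.4169921875, 10.28091812133789), 86.99140930175781) 0.0986323152352282
red 232 ((488.8872985839844, 334.08551025390625), (134.61932373046875, 6.888393878936768), 87.28348541259766) 0.056800542052117736
blank 923 ((459.7264709472656, -109.45248413085938), (130.68247985839844, 27.567731857299805), 8.786757469177246) 0.02203292419903571
hook 20 ((458.67303466796875, -1.0861406326293945), (4.428231239318848, 113.57855987548828), 87.19750213623047) 0.013370875260362954
[0.47370115 0.07440744 0.17052656]
```

```bash
python3 -c "
from workcell import bot
print(bot.finish_job())"
```

```text
the job is handed in; nothing more can be done
None
```

The job is handed in at about 51 s of the 128 s: both dogs lie on the box bottom, the tray is seated level (about 5 mm off centre in x, limit 9 mm), the red pencil lies in the near trough, everything is released, the blank has not moved, and I kept clear of the blue pencil and the hook; no verdict was returned.

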